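# Fasten the filter cover of a bench extraction unit

### The job

The filter of the pigment-dust extraction unit has just been changed and its blue cover laid back on, still unfastened. Turn the black wing knob clockwise until it is fully home, so that its hidden tongue lies behind the frame edge, and drive both slotted captive screws clockwise fully home with the green flat-blade screwdriver, not with the fingers. Leave the screwdriver standing in its own hole in the wooden stand, right down to its handle, and leave the jars, the cup and the red awl standing where they are.

Things in the scene. Friction and masses are not known exactly. Their poses are not given: they have to be found in the camera images.
- extractor: Bench extraction unit, fixed: grey steel box 300 (its x) x 340 (its y) x 120 mm high, origin at the centre of its underside on the bench, z up; its -x side (switch, dial, gauge) faces the robot. A black carrying handle stands out 25 mm from each side wall at 88 mm height.
- cover: Blue filter cover, 190 x 262 x 3 mm, lying on the unit's top; origin at the centre of its underside, 120 mm above the bench, axes as the unit's, 30 mm towards the robot from the unit's centre. It cannot move.
- elbow_foot (a point): Foot of the galvanised intake elbow on the unit's top, at (+112, 0) mm of the unit, 120 mm above the bench. Foot flange 84 mm wide, 6 mm high; a pipe 62 mm thick rises from it, reaches 226 mm above the bench and turns off towards the unit's +x. Fixed; an obstacle between and beyond the screws.
- latch (a joint): Wing knob turn, rad: 0 = open (wings along the unit's y), grows CLOCKWISE seen from above, stop at 1.571 = fully home (wings along the unit's x, the hidden tongue under the front frame edge, white mark on the wing in line with the white mark on the cover). Starts 0.15 to 0.6. Stays where it is left; friction about 0.06 N m.
- latch_grip (a point): Centre of the black wings of the knob, on its vertical axis, at (-85, 0) mm of the unit, 149 mm above the bench. The wing is an upright plate 50 mm long (this point's y axis), 10 mm thick (its x axis), from 138 to 160 mm above the bench, on a round boss 30 mm wide. Turns with the knob.
- screw_left (a joint): Left screw turn, rad: 0 = loose (slot along the unit's x), grows CLOCKWISE seen from above, stop at 1.571 = fully home (slot along the unit's y, in line with the two white marks beside it). Starts 0.1 to 0.6. Stays where it is left; friction about 0.1 N m. It does not rise or sink as it turns.
- screw_right (a joint): Right screw turn, the same as the left one.
- head_left: Slotted steel head of the captive screw at the cover's far left corner, at (+32, +98) mm of the unit. Round, 24 mm wide, 9 mm high, origin at the centre of its underside 124.5 mm above the bench, z up; its top is 133.5 mm above the bench. One straight slot right across along this body's x axis, 5 mm wide, 7 mm deep (floor 2 mm above the origin), its mouth bevelled to 9 mm wide. Turns with the screw.
- head_right: The same head at the cover's far right corner, at (+32, -98) mm of the unit.
- driver_grip (a point): Green flat-blade screwdriver, standing blade down in the stand at any turn: point on its axis 45 mm above the handle's lower end, z up. Handle hexagonal, 26 mm across flats, 80 mm long; flats face along this point's x axis and at 60 and 120 degrees to it. Below it a shank 8 mm thick, then the blade, its tip 102 mm below this point. 0.12 kg. In the stand the handle's lower end rests on the block.
- blade: Blade of the screwdriver, origin at the middle of its tip, z up the shank; 14 mm wide along this body's x axis (the same direction as the point driver_grip's x axis), 2.2 mm thick at the tip and 3.2 mm from 1.5 mm up.
- stand: Wooden driver stand, fixed: block 150 (its x) x 60 (its y) x 60 mm high, origin at the centre of its underside on the bench. Two holes 21 mm square right through, at x = -36 mm (green screwdriver) and x = +36 mm (red awl).
- stand_hole0 (a point): Centre of the mouth of the green screwdriver's hole, on the top of the stand, 60 mm above the bench.
- awl_mid (a point): Awl with a round red handle, 26 mm thick and 80 mm high, standing in the stand's other hole; point half-way up its handle. Leave alone.
- jar_big_mid (a point): Amber glass jar with white lid, 80 mm wide and 120 mm high, standing on the bench on the other side of the unit from the stand; point at its centre. Leave alone.
- jar_small_mid (a point): Small ochre pigment jar with white lid, 50 mm wide, 70 mm high, standing on a rear corner of the unit's top, beyond a screw; point at its centre. Leave alone.
- cup_mid (a point): Slate-grey paint cup, 62 mm wide, 75 mm high, standing on the other rear corner of the unit's top; point at its centre. Leave alone.
There are look-alikes about, which are no part of the job. Of the things that look like the part that bears driver_grip, the smaller one is meant. Several things look just like the stand: the one meant starts farthest to the robot's left.

How it is judged:
By the outcome, as a careful person would: the job done as asked, in the order asked, and still so for the second after the job is handed in, with the robot touching nothing.
It also fails if it takes over 72 s, if anything falls off the work surface, if the arm or the gripper's body presses on something with over 40 N, if the wrist force passes 120 N, or if a joint passes its speed limit or range.

### The arm

A 6-joint arm with a two-finger parallel gripper is mounted at the origin on the work surface. World frame = base frame: x ahead of the robot, y to its left, z up, the work surface at z = 0. Lengths are in m, angles in rad, forces in N, time in s.
With the tool pointing down it reaches from about 0.425 to 0.95 m from the base axis. Payload 14.7 kg.
Tool frame: the origin (TCP) lies on the centre line of the jaws, within the pads' length; the fingertips stand 8 mm ahead of it and the grasp point (between the pads) lies 11 mm behind it (r.finger_overhang is the distance from the TCP to the fingertips, in m); z points along the fingers, x is the direction in which the jaws open and shut, and the axes are right-handed (so a half turn about z gives the same grasp; the last joint's range is limited). The gripper opens to 85 mm and grips with 20 to 120 N. Pads are 22 mm wide; open, the fingers measure 114 mm over their backs; the gripper's body (76 mm by 85 mm) begins 54 mm behind the grasp point. The pads swing forward as they close: fully open they stand 13 mm farther back than shut.
Start: joints at [1.274, 0.48, 1.596, -0, 1.065, -0.047], TCP at [0.161, 0.63, 0.239] pointing down, gripper open.
Joint ranges: [-2.75, 2.75], [-0.82, 2.05], [0.23, 2.67], [-1.56, 4.7], [0.09, 2.69], [-2.92, 2.92]. Speed limits (rad/s): [1.89, 1.89, 2.39, 3.01, 3.01, 3.01].

### API

Orientations are given as a 3x3 rotation matrix whose columns are the frame's x, y, z axes.
In Python, from plant import r gives the robot as it stands.
- The arm moves only by the tool apply_moves, never from a script. Its argument "targets" is a list of rows, each a list of 7 numbers: the shift along the tool's x, y, z in m, then the turn, a rotation vector about the tool's x, y, z in degrees, then the opening, from 0 (shut) to 1 (fully open). A call has 1 to 20 rows; each row shifts and turns the pose as measured when the row begins, along the tool's axes as they then stand; what a row does not reach is not made up. A row lasts 1/12 s, in which the tool goes at most 41.7 mm and 7.16 degrees, less where a joint would pass 70% of its speed; a pose out of reach is approached as far as the arm can. A call is refused whole if a number of a shift passes 0.0417 or a number of a turn 7.16, either way. A call with a gripper value outside its range is refused whole. The fingers move at their own pace and stop on an object; "squeeze" is the grip in N (left out, the last holds). Time passes only in rows, so rows that do not move let the fingers close. It gives the time, the measured TCP pose, the force and the opening at its end, in the units of the state.
- r.read_state(): the state, without advancing time (a new reading comes with each control period).
- r.read_camera(name): name is "side" or "top"; returns a dict with "pixels" (400x640x3 uint8, red, green, blue), "intrinsics" (3x3 intrinsics, pixels), "cam_to_world" (4x4, takes a point from camera to world coordinates). Camera axes: x right, y up, looking along -z (the intrinsics and any distortion apply to the point x, -y, -z); pixel columns grow to the right and rows downward; lengths in m; the calibration is good to about 2 mm. A picture is of the moment at which its call begins. There is no depth.
- r.sign_off(): hands the job in, once; it reports no verdict.
Trained networks look in a picture, given as the dict that the camera call returned (one of the last four; its "shot" number tells which), for a name from the list of things; names that differ only in an ending like _2 or _b are one class to them, and where a whole thing is asked for, a point or a joint stands for the part that bears it (a point fixed in the world has none). Each returns a list of dicts, best first, with "conf" (0 to 1); they miss things now and then, are a little off and sometimes report something else, mostly with a low value. They report only what shows in the picture. A call takes as long as a camera call. They do not tell look-alikes from the thing itself.
- r.find_in(picture, target): "centre" ([column, row] in pixels, amid what is visible of it).
- r.cut_out(picture, target): "pixels" (400x640 bool, what is visible of it) and "centre" ([column, row] in pixels, amid what is visible of it).
The state is a dict: "time": time; "q": joint angles; "joint_vel": joint speeds; "joint_torque": joint torques, N m; "position": TCP position; "orientation": TCP orientation; "wrist_force": force on the tool from outside, world axes, zero at the start; "wrist_torque": the same for the moment, N m; "grip_width": finger opening in m.
Only numpy, scipy, OpenCV 4.12 (cv2) and the standard library are available. Lean on these libraries where they do the work, as an engineer would, in place of code of your own. Each camera call takes 0.05 s, during which the arm holds its last target. There are 200 camera calls.

## Working session

There is one attempt and no reset: what is moved stays moved. The work goes in short steps, Python scripts to look and compute and a tool call to move; the robot and the scene stay as the last step left them, time stands still between calls to the robot, and variables do not carry over. Pictures are saved under pics/ and viewed, about 8 in all and at most 12, crops included, and the job is handed in when it is done.

Besides the shell and the picture viewer there is one more tool, called after ">>>" by a JSON object that holds its "fn" and its "kwargs". apply_moves: Moves the arm, as the interface text tells. Its arguments: {"type":"object","properties":{"targets":{"type":"array","items":{"type":"array","items":{"type":"number"}}},"squeeze":{"type":"number"}},"required":["targets"]}

```bash
mkdir -p pics
cat > h.py <<'E'
import numpy as np,cv2
from plant import r
def ray(p,uv):
    K=np.array(p['intrinsics']);T=np.array(p['cam_to_world'])
    d=np.linalg.solve(K,[uv[0],uv[1],1.]);d=T[:3,:3]@(d*[1,-1,-1]);return T[:3,3],d
def atz(p,uv,z):
    o,d=ray(p,uv);return (o+d*(z-o[2])/d[2])
def proj(p,X):
    K=np.array(p['intrinsics']);T=np.array(p['cam_to_world'])
    c=T[:3,:3].T@(np.array(X)-T[:3,3]);u=K@(c*[1,-1,-1]);return u[:2]/u[2]
def tri(p1,u1,p2,u2):
    A=[];b=[]
    o1,d1=ray(p1,u1);o2,d2=ray(p2,u2)
    M=np.stack([d1,-d2],1);s=np.linalg.lstsq(M,o2-o1,rcond=None)[0]
    a=o1+d1*s[0];c=o2+d2*s[1];return (a+c)/2,np.linalg.norm(a-c)
def save(p,n,box=None,s=1):
    im=p['pixels'][:,:,::-1]
    if box: im=im[box[1]:box[3],box[0]:box[2]]
    cv2.imwrite('pics/'+n,cv2.resize(im,None,fx=s,fy=s,interpolation=cv2.INTER_CUBIC))
E
python3 - <<'E'
from h import *
np.set_printoptions(precision=3,suppress=True)
t=r.read_camera('top');s=r.read_camera('side')
both=np.vstack([t['pixels'],s['pixels']])[:,:,::-1]
cv2.imwrite('pics/a.png',t['pixels'][:,:,::-1]);cv2.imwrite('pics/b.png',s['pixels'][:,:,::-1])
for n,z in [('extractor',.12),('cover',.123),('latch_grip',.16),('head_left',.1335),('driver_grip',.1),('stand',.06),('awl_mid',.1),('jar_big_mid',.12),('jar_small_mid',.19),('cup_mid',.19)]:
  for nm,p in(('t',t),('s',s)):
    print(n,nm,[(round(f['conf'],2),np.round(f['centre']).tolist(),atz(p,f['centre'],z)[:2]) for f in r.find_in(p,n)])
print(t['cam_to_world'],s['cam_to_world'],t['intrinsics']);print(r.read_state())
print([a for a in dir(r) if a[0]!='_'])
E
```

```text
extractor t [(0.59, [296.0, 206.0], array([0.561, 0.01 ]))]
extractor s [(0.68, [312.0, 201.0], array([ 0.552, -0.048]))]
cover t [(0.89, [298.0, 204.0], array([0.568, 0.001]))]
cover s [(0.88, [303.0, 194.0], array([ 0.555, -0.015]))]
latch_grip t []
latch_grip s [(0.59, [288.0, 198.0], array([ 0.49 , -0.026]))]
head_left t [(0.65, [301.0, 224.0], array([ 0.501, -0.009])), (0.43, [268.0, 195.0], array([0.595, 0.104]))]
head_left s [(0.62, [285.0, 165.0], array([0.601, 0.1  ]))]
driver_grip t [(0.71, [398.0, 261.0], array([ 0.386, -0.337])), (0.61, [396.0, 235.0], array([ 0.474, -0.33 ])), (0.42, [298.0, 205.0], array([0.568, 0.004]))]
driver_grip s [(0.85, [358.0, 303.0], array([ 0.405, -0.318])), (0.79, [384.0, 283.0], array([ 0.481, -0.33 ]))]
stand t [(0.95, [449.0, 241.0], array([ 0.46, -0.52])), (0.93, [397.0, 226.0], array([ 0.507, -0.34 ]))]
stand s [(0.66, [395.0, 296.0], array([ 0.493, -0.357]))]
awl_mid t []
awl_mid s [(0.84, [410.0, 266.0], array([ 0.557, -0.349]))]
jar_big_mid t [(0.62, [192.0, 219.0], array([0.51 , 0.356]))]
jar_big_mid s [(0.63, [207.0, 161.0], array([
[... 557 characters left out ...]
.   ]] [[501.762   0.    324.741]
 [  0.    501.762 206.317]
 [  0.      0.      1.   ]]
{'time': 1.1, 'q': array([ 1.274,  0.48 ,  1.596,  0.   ,  1.065, -0.047]), 'joint_vel': array([-0.   ,  0.001, -0.002,  0.   , -0.001, -0.001]), 'joint_torque': array([ -0.   , -95.049, -43.063,  -0.   ,   0.002,  -0.   ]), 'position': array([0.161, 0.63 , 0.239]), 'orientation': array([[ 0.247,  0.969, -0.   ],
       [ 0.969, -0.247, -0.   ],
       [-0.   , -0.   , -1.   ]]), 'wrist_force': array([ 0.041,  0.322, -0.086]), 'wrist_torque': array([-0.04 , -0.051,  0.006]), 'grip_width': 0.0852963084320407}
['Unreachable', 'cut_out', 'find_in', 'finger_overhang', 'read_camera', 'read_state', 'sign_off']
```

View pics/a.png

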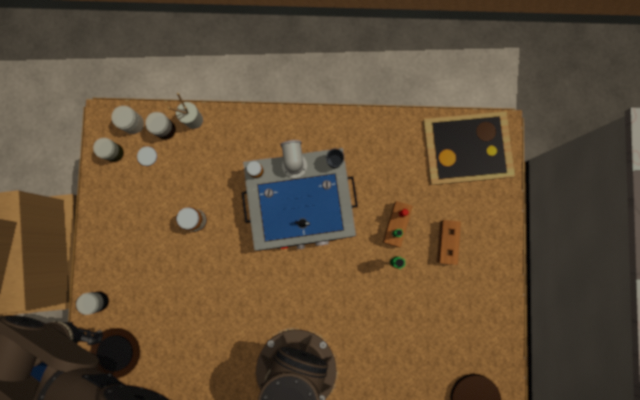

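View pics/b.png

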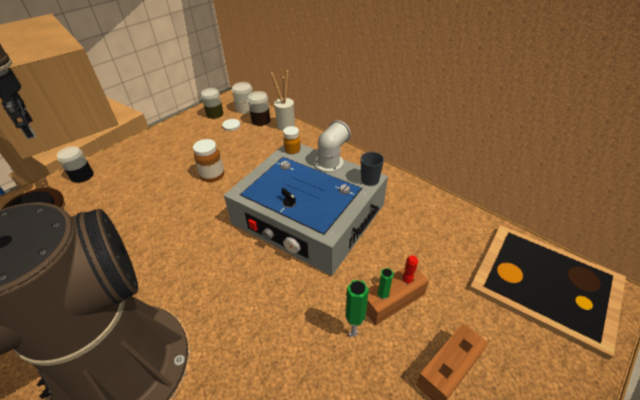

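```bash
cat > fit.py <<'E'
from h import *
from scipy.optimize import least_squares
np.set_printoptions(precision=4,suppress=True)
def corners(p,name='cover',z=.123):
    c=r.cut_out(p,name)[0]; m=c['pixels'].astype(np.uint8)
    return m
t=r.read_camera('top');s=r.read_camera('side')
def hull(p,m):
    im=p['pixels'].astype(int)
    b=((im[...,2]>im[...,0]+35)&(cv2.dilate(m,np.ones((7,7)))>0)).astype(np.uint8)
    pts=cv2.convexHull(np.argwhere(b)[:,::-1].astype(np.float32))[:,0]
    return b,pts
# fit: polygon mask IoU-like through hull point distance
obs=[]
for p in(t,s):
    b,pts=hull(p,corners(p)); obs.append((p,pts)); print(b.sum(),len(pts))
def world(v,xy,z):
    c,s_=np.cos(v[2]),np.sin(v[2]);return [v[0]+c*xy[0]-s_*xy[1],v[1]+s_*xy[0]+c*xy[1],z]
def res(v,which):
    out=[]
    for k in which:
        p,pts=obs[k]
        Q=np.array([proj(p,world(v,q,.123)) for q in[(-125,-131),(65,-131),(65,131),(-125,131)] for q in[np.array(q)/1000]],np.float32)
        out+= [cv2.pointPolygonTest(Q.reshape(-1,1,2),(float(a[0]),float(a[1])),True)-.3 for a in pts]
    return out
for w in((0,),(1,),(0,1)):
    f=least_squares(res,[.6,0,.05],args=(w,),loss='soft_l1',diff_step=1e-4,x_scale=[.01,.01,.02]);v=f.x
    print(w,v,np.sqrt(np.mean(np.square(res(v,w)))))
for n,q,z in(('hl',(.032,.098),.1335),('hr',(.032,-.098),.1335),('knob',(-.085,0),.16)):
    X=world(v,q,z);print(n,np.array(X),proj(t,X),proj(s,X))
a=cv2.resize(t['pixels'][140:280,230:430][...,::-1],None,fx=4,fy=4,interpolation=cv2.INTER_CUBIC)
cv2.imwrite('pics/c.png',a)
save(s,'d.png',(260,140,440,320),3.3)
# stand
for n in('stand','driver_grip','awl_mid'):
  for nm,p in(('t',t),('s',s)):
    for c in r.cut_out(p,n):
        m=c['pixels'].astype(np.uint8);pts=np.argwhere(m)[:,::-1]
        print(n,nm,round(c['conf'],2),m.sum(),np.array(c['centre']),pts.min(0),pts.max(0),cv2.minAreaRect(pts.astype(np.float32)))
E
python3 fit.py
```

```text
4115 18
4413 16
(0,) [0.5879 0.     0.1687] 0.29580415410434097
(1,) [0.5887 0.0023 0.1673] 0.41442186557548494
(0, 1) [0.5882 0.0015 0.1684] 0.35930318133241856
hl [0.6033 0.1035 0.1335] [267.8433 192.3086] [284.884  163.8166]
hr [ 0.6362 -0.0897  0.1335] [326.0682 184.0781] [344.4285 187.6219]
knob [ 0.5044 -0.0127  0.16  ] [301.4917 222.3807] [287.9458 192.9163]
stand t 0.83 676 [397.6 224.2] [383 202] [411 246] ((397.0207824707031, 223.71438598632812), (19.23999786376953, 43.68000030517578), 16.260204315185547)
stand t 0.81 928 [448.2 241.9] [436 220] [460 264] ((448.04608154296875, 241.92367553710938), (21.451467514038086, 43.70038986206055), 4.573921203613281)
stand s 0.9 1624 [395.6 296.8] [368 269] [427 324] ((394.3136291503906, 292.9331970214844), (35.28860092163086, 68.7519302368164), 59.534454345703125)
stand s 0.67 2805 [449.  362.3] [415 324] [487 399] ((450.3800354003906, 364.1600341796875), (38.000003814697266, 81.40000915527344), 36.869895935058594)
driver_grip t 0.69 185 [400.9 261.9] [390 257] [406 270] ((398.0, 263.5), (13.0, 16.0), 90.0)
driver_grip t 0.38 221 [255.2 168.8] [247 161] [263 178] ((254.75003051757812, 169.75001525878906), (17.677669525146484, 14.142135620117188), 45.0)
driver_grip s 0.69 307 [383.4 282.5] [378 269] [391 298] ((384.5742492675781, 283.4432373046875), (11.299997329711914, 29.53858757019043), 7.594643592834473)
driver_grip s 0.49 180 [288.5 199. ] [281 188] [295 206] ((287.9117736816406, 196.6470489501953), (19.160314559936523, 12.126781463623047), 75.96376037597656)
awl_mid s 0.83 293 [409.9 268.4] [402 256] [417 283] ((409.2647399902344, 269.44122314453125), (11.399173736572266, 27.891597747802734), 14.03624439239502)
awl_mid s 0.75 377 [294.9 139.8] [284 128] [299 153] ((291.5, 140.5), (25.0, 15.0), 90.0)
```

View pics/c.png

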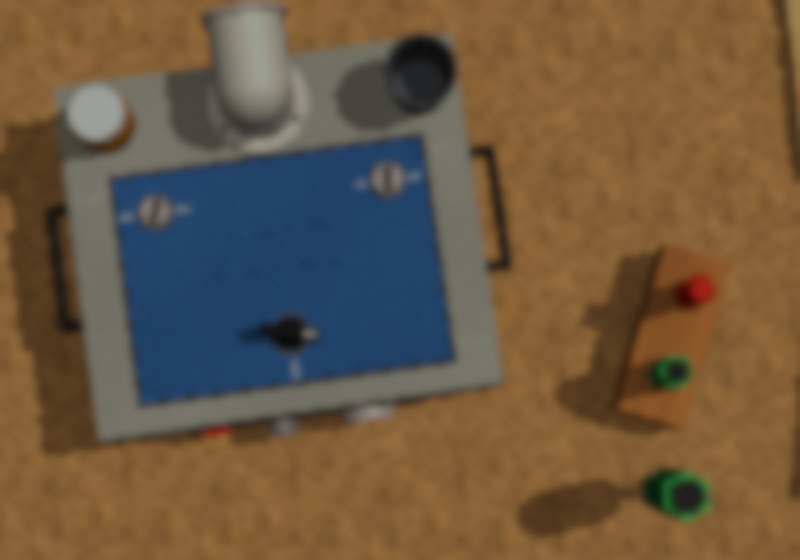

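View pics/d.png

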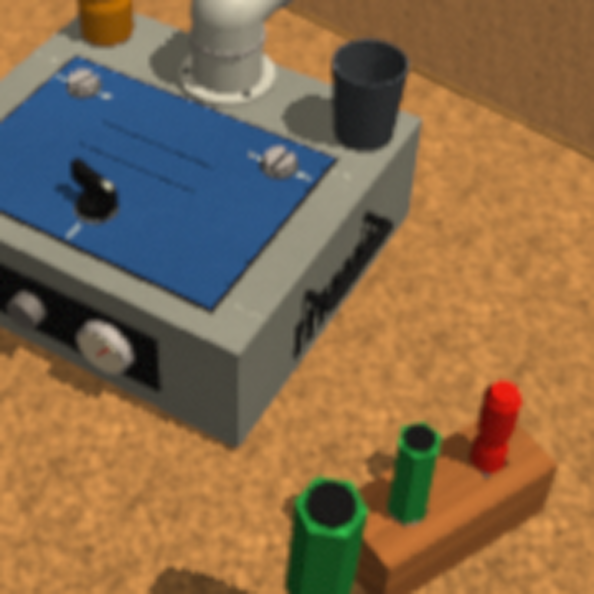

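```bash
cat > m.py <<'E'
from h import *
np.set_printoptions(precision=4,suppress=True)
V=[.5882,.0015,.1684]
def world(v,xy,z):
    c,s_=np.cos(v[2]),np.sin(v[2]);return [v[0]+c*xy[0]-s_*xy[1],v[1]+s_*xy[0]+c*xy[1],z]
def patch(p,C,half,z,n=120,yaw=V[2]):  # rectified: up = unit x, left = unit y
    c=[(half,half),(half,-half),(-half,-half),(-half,half)]
    src=np.float32([proj(p,[C[0]+np.cos(yaw)*a-np.sin(yaw)*b,C[1]+np.sin(yaw)*a+np.cos(yaw)*b,z]) for a,b in c])
    M=cv2.getPerspectiveTransform(src,np.float32([[0,0],[n,0],[n,n],[0,n]]))
    return cv2.warpPerspective(p['pixels'],M,(n,n),flags=cv2.INTER_CUBIC)[...,::-1]
E
cat > m1.py <<'E'
from m import *
t=r.read_camera('top');s=r.read_camera('side')
# knob angle
for nm,p in(('t',t),('s',s)):
    g=p['pixels'].max(2).astype(float); best=[]
    for th in np.arange(0,.8,.05):
        pts=[];
        for a in(-.025,.025):
            for b in(-.005,.005):
                for z in(.138,.16):
                    x=np.cos(-th)*b-np.sin(-th)*a;y=np.sin(-th)*b+np.cos(-th)*a
                    pts.append(proj(p,world(V,(-.085+x,y),z)))
        pts=np.float32(pts);k=8
        h=cv2.convexHull(pts);u0=np.array([270,170]);m=np.zeros((80*k,60*k),np.uint8)
        cv2.fillConvexPoly(m,np.int32((h[:,0]-u0+.5)*k),1)
        m=cv2.resize(m.astype(np.float32),(60,80),interpolation=cv2.INTER_AREA)
        best.append((round((g[170:250,270:330]*m).sum()/m.sum(),1),round(th,2)))
    print(nm,sorted(best)[:6])
rows=[]
for p in(t,s):
    rows.append(np.hstack([patch(p,world(V,(.032,y),.1335),.025,.1335,260) for y in(.098,-.098)]+[patch(p,world(V,(-.085,0),.16),.04,.16,260)]))
cv2.imwrite('pics/e.png',np.vstack(rows))
A=cv2.resize(s['pixels'][250:330,350:430][...,::-1],None,fx=7,fy=7,interpolation=cv2.INTER_CUBIC)
cv2.imwrite('pics/f.png',A)
# stand: fit top face
for uv in [(383,246),(411,202)]: print(atz(t,uv,.06))
E
python3 m1.py
```

```text
t [(np.float64(45.3), np.float64(0.1)), (np.float64(45.3), np.float64(0.15)), (np.float64(45.3), np.float64(0.2)), (np.float64(45.5), np.float64(0.25)), (np.float64(45.7), np.float64(0.05)), (np.float64(46.0), np.float64(0.3))]
s [(np.float64(35.1), np.float64(0.5)), (np.float64(35.4), np.float64(0.55)), (np.float64(35.4), np.float64(0.6)), (np.float64(35.6), np.float64(0.45)), (np.float64(36.1), np.float64(0.65)), (np.float64(37.0), np.float64(0.4))]
[ 0.4363 -0.2919  0.06  ]
[ 0.5914 -0.387   0.06  ]
```

View pics/e.png

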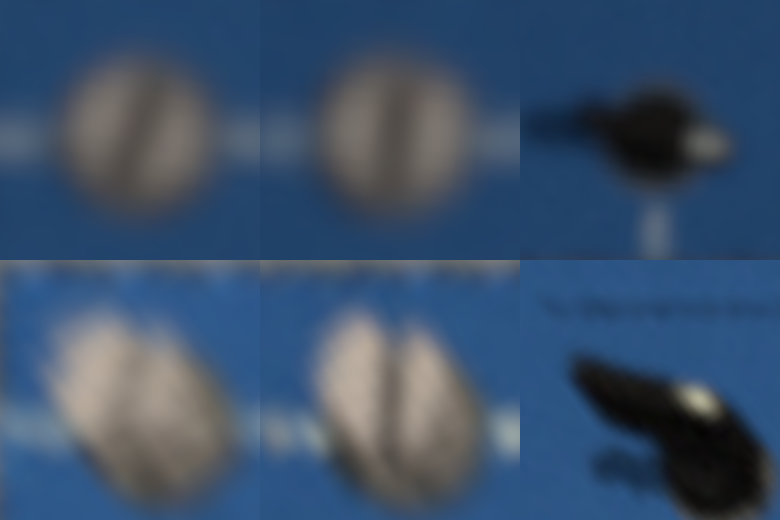

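View pics/f.png

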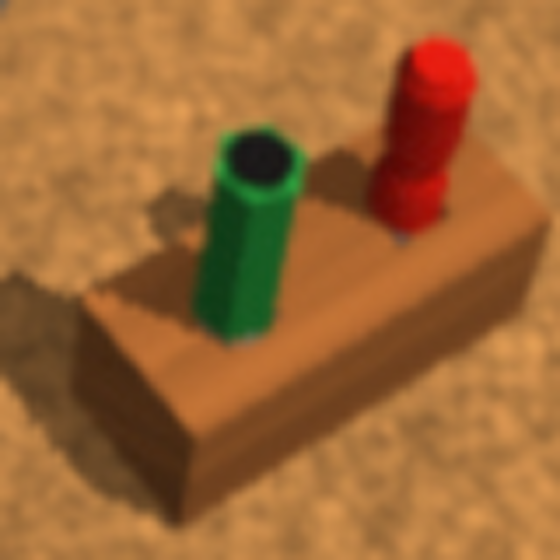

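```bash
cat > plan.py <<'E'
from h import *
def plan(wps,g,step=.040,turn=7.,gain=1.):
    """wps: [x,y,z,az_deg]; prints tool-frame rows from the present pose"""
    s=r.read_state();R=np.array(s['orientation']);P=np.array(s['position']);az=np.degrees(np.arctan2(R[1,0],R[0,0]))
    rows=[]
    for w in wps:
        d=np.array(w[:3])-P;da=(w[3]-az)
        n=max(1,int(np.ceil(max(np.abs(d).max()/step,np.linalg.norm(d)/.0415,abs(da)/turn))))
        for i in range(n):
            a=np.radians(az);Rt=np.array([[np.cos(a),np.sin(a),0],[np.sin(a),-np.cos(a),0],[0,0,-1]])
            v=Rt.T@d/n
            rows.append([round(float(k),4)+0. for k in v]+[0,0,round(-da/n,2)+0.,g]);az+=da/n
        P=np.array(w[:3])
    print(len(rows));print(str(rows).replace(' ',''))
E
python3 - <<'E'
from m import *
from plan import plan
t=r.read_camera('top');s=r.read_camera('side')
print('drv top side',atz(s,(387,272.4),.14),'bot',atz(s,(383.6,295),.06),'topcam',atz(t,(398.8,232.1),.14))
bt=r.find_in(t,'driver_grip');bs=r.find_in(s,'driver_grip')
for a in bt:
    for b in bs: print(a['centre'],b['centre'],tri(t,a['centre'],s,b['centre']))
# stand top-face corners from f.png
c=np.array([(80,297),(195,437),(550,215)])/7+[350,250]-.4
for u in c: print(atz(s,u,.06))
plan([(.30,.48,.27,50),(.504,-.0135,.27,-10.4)],1)
E
```

```text
drv top side [ 0.4827 -0.3316  0.14  ] bot [ 0.479  -0.3352  0.06  ] topcam [ 0.482  -0.3337  0.14  ]
[426.7, 279.0] [376.7, 378.3] (array([ 0.3231, -0.4367,  0.0673]), np.float64(0.013991394066074091))
[426.7, 279.0] [382.6, 279.2] (array([ 0.3423, -0.3911,  0.329 ]), np.float64(0.008873418819399048))
[392.1, 234.0] [376.7, 378.3] (array([ 0.4877, -0.3732, -0.3751]), np.float64(0.026309667057819907))
[392.1, 234.0] [382.6, 279.2] (array([ 0.4796, -0.3203,  0.1068]), np.float64(0.010046296929453488))
[ 0.4516 -0.2925  0.06  ]
[ 0.4354 -0.3497  0.06  ]
[ 0.5794 -0.39    0.06  ]
18
[[-0.0221,0.0344,-0.0061,0,0,np.float64(5.14),1],[-0.019,0.0363,-0.0061,0,0,np.float64(5.14),1],[-0.0157,0.0378,-0.0061,0,0,np.float64(5.14),1],[-0.0122,0.0391,-0.0061,0,0,np.float64(5.14),1],[-0.0087,0.04,-0.0061,0,0,np.float64(5.14),1],[-0.019,0.0364,0.0,0,0,np.float64(4.65),1],[-0.016,0.0378,0.0,0,0,np.float64(4.65),1],[-0.0129,0.039,0.0,0,0,np.float64(4.65),1],[-0.0097,0.0399,0.0,0,0,np.float64(4.65),1],[-0.0064,0.0406,0.0,0,0,np.float64(4.65),1],[-0.0031,0.041,0.0,0,0,np.float64(4.65),1],[0.0002,0.0411,0.0,0,0,np.float64(4.65),1],[0.0036,0.0409,0.0,0,0,np.float64(4.65),1],[0.0069,0.0405,0.0,0,0,np.float64(4.65),1],[0.0101,0.0398,0.0,0,0,np.float64(4.65),1],[0.0133,0.0389,0.0,0,0,np.float64(4.65),1],[0.0164,0.0377,0.0,0,0,np.float64(4.65),1],[0.0194,0.0362,0.0,0,0,np.float64(4.65),1]]
```

>>> {"fn": "apply_moves", "kwargs": {"targets": [[-0.022,0.034,-0.006,0,0,5.1,1],[-0.019,0.036,-0.006,0,0,5.1,1],[-0.016,0.038,-0.006,0,0,5.1,1],[-0.012,0.039,-0.006,0,0,5.1,1],[-0.009,0.04,-0.006,0,0,5.1,1],[-0.019,0.036,0,0,0,4.7,0.6],[-0.016,0.038,0,0,0,4.7,0.6],[-0.013,0.039,0,0,0,4.7,0.6],[-0.01,0.04,0,0,0,4.7,0.6],[-0.006,0.041,0,0,0,4.7,0.6],[-0.003,0.041,0,0,0,4.7,0.6],[0,0.041,0,0,0,4.7,0.6],[0.004,0.041,0,0,0,4.7,0.6],[0.007,0.04,0,0,0,4.7,0.6],[0.01,0.04,0,0,0,4.7,0.6],[0.013,0.039,0,0,0,4.7,0.6],[0.016,0.038,0,0,0,4.7,0.6],[0.019,0.036,0,0,0,4.7,0.6]]}}

```text
time: 3.4
position: [0.4858, -0.0275, 0.2706]
orientation: [[0.969, -0.248, 0.009], [-0.248, -0.969, 0.006], [0.008, -0.008, -1.0]]
wrist_force: [1.5, 1.8, 0.2]
grip_width: 0.0513
```

Run:
```python
from plan import *
plan([(.504,-.0135,.20,-10.4),(.504,-.0135,.150,-10.4)],.6)
s=r.read_state();print(s['position'],s['q'],s['wrist_force'],s['grip_width'])
```

```text
4
[[0.0071,-0.009,0.0353,0,0,np.float64(-1.98),0.6],[0.0074,-0.0088,0.0353,0,0,np.float64(-1.98),0.6],[0.0,0.0,0.025,0,0,np.float64(0.0),0.6],[0.0,0.0,0.025,0,0,np.float64(0.0),0.6]]
[ 0.48580246 -0.02747573  0.2706064 ] [-0.12413738  0.21102707  1.92845569  0.00848891  0.99357621  0.12190547] [1.54573635 1.81902333 0.17432747] 0.05128421804658016
```

>>> {"fn": "apply_moves", "kwargs": {"targets": [[0.007,-0.009,0.02,-0.4,0.4,-2,0.6],[0.007,-0.009,0.035,0,0,-2,0.6],[0,0,0.025,0,0,0,0.6],[0,0,0.015,0,0,0,0.6],[0,0,0.01,0,0,0,0.6],[0,0,0,0,0,0,0.6]]}}

```text
time: 3.9
position: [0.5115, -0.0264, 0.1638]
orientation: [[0.98, -0.2, 0.023], [-0.2, -0.98, -0.006], [0.024, 0.001, -1.0]]
wrist_force: [-0.9, 0.3, -0.5]
grip_width: 0.0512
```

Run:
```python
import re
s=open('plan.py').read()
s=s.replace("round(-da/n,2)+0.","float(round(-da/n,2)+0.)")
open('plan.py','w').write(s)
from plan import *
plan([(.504,-.0135,.150,-10.4)],.6)
p=r.read_camera('side');save(p,'g.png',(230,110,390,250),4)
```

```text
1
[[-0.0099,-0.0112,0.0138,0,0,-1.11,0.6]]
```

View pics/g.png

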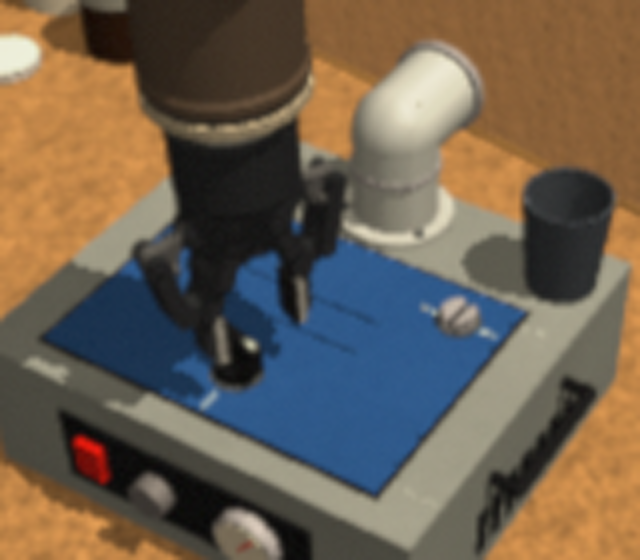

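```bash
cat > plan.py <<'E'
from h import *
from scipy.spatial.transform import Rotation as Ro
def down(az):
    a=np.radians(az);return np.array([[np.cos(a),np.sin(a),0],[np.sin(a),-np.cos(a),0],[0,0,-1]])
def plan(wps,g,step=.040,turn=7.):
    """wps: [x,y,z,az_deg]; prints tool-frame rows from the present pose"""
    s=r.read_state();R=np.array(s['orientation']);P=np.array(s['position'])
    print('at',P.round(4),'az',np.degrees(np.arctan2(R[1,0],R[0,0])).round(2),'tilt',R[:2,2].round(4),'w',round(s['grip_width'],4))
    rows=[]
    for w in wps:
        d=np.array(w[:3])-P;rv=np.degrees(Ro.from_matrix(R.T@down(w[3])).as_rotvec())
        n=max(1,int(np.ceil(max(np.abs(d).max()/step,np.linalg.norm(d)/.0415,np.abs(rv).max()/turn))))
        for i in range(n):
            v=R.T@d/n
            rows.append([round(float(k),4)+0. for k in v]+[round(float(k),1)+0. for k in rv/n]+[g])
            R=R@Ro.from_rotvec(np.radians(rv/n)).as_matrix()
        P=np.array(w[:3])
    print(len(rows));print(str(rows).replace(' ',''))
E
python3 - <<'E'
from plan import *
plan([(.504,-.0135,.150,-10.4)],.6)
E
```

```text
at [ 0.5118 -0.0264  0.1647] az -11.51 tilt [ 0.0241 -0.006 ] w 0.0512
1
[[-0.0106,-0.0111,0.0144,0.1,-1.4,-1.1,0.6]]
```

>>> {"fn": "apply_moves", "kwargs": {"targets": [[-0.0103,-0.0111,0,0.1,-1.4,-1.1,0.6],[0,0,0,0,0,0,0.6],[0,0,0,0,0,0,0.6]]}}

```text
time: 4.2
position: [0.5041, -0.0124, 0.1665]
orientation: [[0.984, -0.179, 0.0], [-0.179, -0.984, 0.001], [0.0, -0.001, -1.0]]
wrist_force: [0.7, -1.0, 0.1]
grip_width: 0.0514
```

Run:
```python
from plan import *
plan([(.504,-.0135,.150,-10.4)],.6)
```

```text
at [ 0.5041 -0.0124  0.1665] az -10.31 tilt [0.0003 0.0009] w 0.0514
1
[[0.0001,0.0012,0.0165,-0.1,0.0,0.1,0.6]]
```

>>> {"fn": "apply_moves", "kwargs": {"targets": [[0,0.001,0.0165,0,0,0,0.6],[0,0,0,0,0,0,0.6],[0,0,0,0,0,0,0.0],[0,0,0,0,0,0,0.0],[0,0,0,0,0,0,0.0],[0,0,0,0,0,0,0.0],[0,0,0,0,0,0,0.0],[0,0,0,0,0,0,0.0]], "squeeze": 30}}

```text
time: 4.87
position: [0.5049, -0.0121, 0.1546]
orientation: [[0.984, -0.177, 0.004], [-0.177, -0.984, 0.001], [0.004, -0.002, -1.0]]
wrist_force: [3.3, 0.1, -12.7]
grip_width: 0.0093
```

Run:
```python
from plan import *
s=r.read_state();print(s['wrist_force'],s['wrist_torque'])
plan([(.504,-.0135,.150,-80.4)],.0)
```

```text
[  3.32203101   0.10230388 -12.74869897] [-0.1219118  -0.48909338  0.0153663 ]
at [ 0.5049 -0.0121  0.1546] az -10.2 tilt [0.0044 0.0008] w 0.0093
11
[[-0.0001,0.0001,0.0004,0.0,0.0,6.4,0.0],[0.0,0.0001,0.0004,0.0,0.0,6.4,0.0],[0.0,0.0002,0.0004,0.0,0.0,6.4,0.0],[0.0,0.0002,0.0004,0.0,0.0,6.4,0.0],[0.0,0.0002,0.0004,0.0,0.0,6.4,0.0],[0.0,0.0002,0.0004,0.0,0.0,6.4,0.0],[0.0,0.0001,0.0004,0.0,0.0,6.4,0.0],[0.0001,0.0001,0.0004,0.0,0.0,6.4,0.0],[0.0001,0.0001,0.0004,0.0,0.0,6.4,0.0],[0.0001,0.0001,0.0004,0.0,0.0,6.4,0.0],[0.0001,0.0001,0.0004,0.0,0.0,6.4,0.0]]
```

>>> {"fn": "apply_moves", "kwargs": {"targets": [[0,0,0,0,0,6,0],[0,0,0,0,0,6,0],[0,0,0,0,0,6,0],[0,0,0,0,0,6,0],[0,0,0,0,0,6,0],[0,0,0,0,0,6,0],[0,0,0,0,0,6,0],[0,0,0,0,0,6,0],[0,0,0,0,0,6,0],[0,0,0,0,0,6,0],[0,0,0,0,0,0,0]]}}

```text
time: 5.78
position: [0.505, -0.0122, 0.1545]
orientation: [[0.29, -0.957, 0.004], [-0.957, -0.29, 0.001], [0.0, -0.004, -1.0]]
wrist_force: [0.4, 1.0, -8.6]
grip_width: 0.009
```

Run:
```python
from plan import *
s=r.read_state();print(s['wrist_force'],s['wrist_torque'])
plan([(.5049,-.0121,.1546,-82)],.0)
```

```text
[ 0.38448347  1.0073866  -8.6345661 ] [ 0.0561658  -0.15556725 -0.01332156]
at [ 0.505  -0.0122  0.1545] az -73.12 tilt [0.0036 0.001 ] w 0.009
2
[[-0.0001,0.0,0.0,-0.1,0.0,4.4,0.0],[-0.0001,0.0001,0.0,-0.1,0.0,4.4,0.0]]
```

>>> {"fn": "apply_moves", "kwargs": {"targets": [[0,0,0,0,0,4,0],[0,0,0,0,0,4,0],[0,0,0,0,0,3,0],[0,0,0,0,0,2,0]]}}

```text
time: 6.12
position: [0.505, -0.0122, 0.1546]
orientation: [[0.075, -0.997, 0.003], [-0.997, -0.075, 0.001], [-0.001, -0.003, -1.0]]
wrist_force: [1.2, 1.2, -6.8]
grip_width: 0.0092
```

Run:
```python
from plan import *
s=r.read_state();print(s['wrist_force'],s['wrist_torque'])
plan([(.5049,-.0121,.1546,-82)],.0)
```

```text
[ 1.19071435  1.17552713 -6.7518667 ] [0.14668954 0.01908611 1.03984051]
at [ 0.505  -0.0122  0.1546] az -85.69 tilt [0.0032 0.0008] w 0.0092
1
[[-0.0001,0.0001,0.0,-0.2,0.0,-3.7,0.0]]
```

>>> {"fn": "apply_moves", "kwargs": {"targets": [[0,0,0,0,0,0,0.6],[0,0,0,0,0,0,0.6],[0,0,0,0,0,0,0.6],[0,0,-0.02,0,0,0,0.6],[0,0,-0.035,0,0,0,0.6],[0,0,-0.035,0,0,0,0.8],[0,0,-0.02,0,0,0,0.8]]}}

```text
time: 6.7
position: [0.5026, -0.0124, 0.2657]
orientation: [[0.093, -0.996, -0.004], [-0.996, -0.093, 0.001], [-0.002, 0.004, -1.0]]
wrist_force: [0.6, -0.3, 0.3]
grip_width: 0.0681
```

Run:
```python
from m import *
from plan import plan
t=r.read_camera('top');s=r.read_camera('side')
print(tri(t,(400.6,263),s,(360.5,292.6)))
plan([(.4815,-.3335,.25,-118)],.8)
rows=[patch(p,world(V,(-.085,0),.16),.04,.16,300) for p in(t,s)]
cv2.imwrite('pics/k.png',np.hstack(rows))
```

```text
(array([ 0.382 , -0.3344,  0.1851]), np.float64(0.0015522274545712732))
at [ 0.504  -0.0125  0.2663] az -84.66 tilt [0.0002 0.0012] w 0.0685
9
[[0.0353,0.0058,0.0018,0.0,0.0,3.7,0.8],[0.0356,0.0035,0.0018,0.0,0.0,3.7,0.8],[0.0357,0.0012,0.0018,0.0,0.0,3.7,0.8],[0.0357,-0.0011,0.0018,0.0,0.0,3.7,0.8],[0.0356,-0.0034,0.0018,0.0,0.0,3.7,0.8],[0.0353,-0.0057,0.0018,0.0,0.0,3.7,0.8],[0.0349,-0.008,0.0018,0.0,0.0,3.7,0.8],[0.0343,-0.0102,0.0018,0.0,0.0,3.7,0.8],[0.0335,-0.0124,0.0018,0.0,0.0,3.7,0.8]]
```

View pics/k.png

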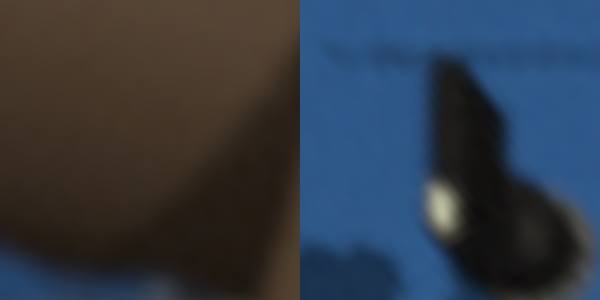

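>>> {"fn": "apply_moves", "kwargs": {"targets": [[0.035,0.006,0.002,0,0,3.7,0.8],[0.036,0.004,0.002,0,0,3.7,0.8],[0.036,0.001,0.002,0,0,3.7,0.8],[0.036,-0.001,0.002,0,0,3.7,0.8],[0.036,-0.003,0.002,0,0,3.7,0.8],[0.035,-0.006,0.002,0,0,3.7,0.8],[0.035,-0.008,0.002,0,0,3.7,0.8],[0.034,-0.01,0.002,0,0,3.7,0.8],[0.034,-0.012,0.002,0,0,3.7,0.8],[0,0,0,0,0,0,0.8],[0,0,0,0,0,0,0.8]]}}

```text
time: 7.72
position: [0.4786, -0.3486, 0.2446]
orientation: [[-0.472, -0.882, 0.004], [-0.882, 0.472, 0.002], [-0.004, -0.003, -1.0]]
wrist_force: [0.7, 0.7, -0.1]
grip_width: 0.0684
```

Run:
```python
from plan import *
plan([(.4815,-.3335,.16,-118)],.8)
```

```text
at [ 0.4786 -0.3486  0.2446] az -118.16 tilt [0.0043 0.0017] w 0.0684
3
[[-0.0048,0.0016,0.0282,-0.1,0.1,-0.1,0.8],[-0.0048,0.0016,0.0282,-0.1,0.1,-0.1,0.8],[-0.0049,0.0016,0.0282,-0.1,0.1,-0.1,0.8]]
```

>>> {"fn": "apply_moves", "kwargs": {"targets": [[-0.005,0.0016,0.028,-0.1,0.1,0,0.8],[-0.005,0.0016,0.028,-0.1,0.1,0,0.8],[-0.005,0.0016,0.025,0,0,0,0.8],[0,0,0,0,0,0,0.8]]}}

```text
time: 8.05
position: [0.482, -0.3328, 0.1614]
orientation: [[-0.467, -0.884, 0.002], [-0.884, 0.467, -0.002], [0.001, -0.002, -1.0]]
wrist_force: [-1.0, 1.8, -0.2]
grip_width: 0.0683
```

Run:
```python
from plan import *
plan([(.4815,-.3335,.094,-118)],.8)
```

```text
at [ 0.482  -0.3328  0.1614] az -117.85 tilt [ 0.0018 -0.0017] w 0.0683
2
[[0.0004,0.0001,0.0337,-0.1,0.0,0.1,0.8],[0.0004,0.0001,0.0337,-0.1,0.0,0.1,0.8]]
```

>>> {"fn": "apply_moves", "kwargs": {"targets": [[0,0,0.033,0,0,0,0.8],[0,0,0.025,0,0,0,0.8],[0,0,0.005,0,0,0,0.8],[0,0,0,0,0,0,0.8],[0,0,0,0,0,0,0.2],[0,0,0,0,0,0,0.2],[0,0,0,0,0,0,0.2],[0,0,0,0,0,0,0.0],[0,0,0,0,0,0,0.0],[0,0,0,0,0,0,0.0]], "squeeze": 40}}

```text
time: 8.88
position: [0.4867, -0.3329, 0.1067]
orientation: [[-0.458, -0.889, 0.009], [-0.889, 0.458, -0.007], [0.002, -0.011, -1.0]]
wrist_force: [-0.4, 0.1, -1.3]
grip_width: 0.0261
```

>>> {"fn": "apply_moves", "kwargs": {"targets": [[0,0,0,0,0,0,0.0],[0,0,0,0,0,0,0.0]], "squeeze": 90}}

```text
time: 9.05
position: [0.4869, -0.3332, 0.1074]
orientation: [[-0.458, -0.889, 0.01], [-0.889, 0.458, -0.008], [0.002, -0.012, -1.0]]
wrist_force: [-0.0, 0.8, -1.2]
grip_width: 0.025
```

Run:
```python
from plan import *
s=r.read_state();print(s['wrist_force'],s['wrist_torque'])
plan([(.4815,-.3335,.26,-118)],.0)
```

```text
[-0.02043506  0.80833836 -1.15593232] [ 0.00346114  0.04446726 -0.03730571]
at [ 0.4869 -0.3332  0.1074] az -117.24 tilt [ 0.0098 -0.0077] w 0.025
4
[[0.0008,0.0007,-0.0382,-0.2,0.0,0.2,0.0],[0.0008,0.0008,-0.0382,-0.2,0.0,0.2,0.0],[0.0007,0.0009,-0.0381,-0.2,0.0,0.2,0.0],[0.0007,0.001,-0.0381,-0.2,0.0,0.2,0.0]]
```

>>> {"fn": "apply_moves", "kwargs": {"targets": [[0,0,-0.02,0,0,0,0],[0,0,-0.035,0,0,0,0],[0,0,-0.035,0,0,0,0],[0,0,-0.035,0,0,0,0],[0,0,-0.03,0,0,0,0],[0,0,0,0,0,0,0],[0,0,0,0,0,0,0]]}}

```text
time: 9.63
position: [0.4837, -0.3309, 0.2676]
orientation: [[-0.458, -0.889, 0.006], [-0.889, 0.458, -0.004], [0.001, -0.007, -1.0]]
wrist_force: [-0.3, 0.2, -1.0]
grip_width: 0.0249
```

Run:
```python
from plan import *
plan([(.60,-.0897,.30,-118)],.0)
p=r.read_camera('side');save(p,'l.png',(340,180,440,280),6)
X=np.array(r.read_state()['position']);R=np.array(r.read_state()['orientation'])
for k in(.03,.047,.104): print(proj(p,X+R[:,2]*k))
```

```text
at [ 0.4837 -0.3309  0.2676] az -117.26 tilt [ 0.0055 -0.0043] w 0.0249
7
[[-0.0382,0.001,-0.0047,-0.1,0.0,0.1,0.0],[-0.0382,0.0011,-0.0047,-0.1,0.0,0.1,0.0],[-0.0382,0.0011,-0.0047,-0.1,0.0,0.1,0.0],[-0.0382,0.0012,-0.0047,-0.1,0.0,0.1,0.0],[-0.0382,0.0013,-0.0047,-0.1,0.0,0.1,0.0],[-0.0382,0.0014,-0.0046,-0.1,0.0,0.1,0.0],[-0.0382,0.0014,-0.0046,-0.1,0.0,0.1,0.0]]
[392.74728878 242.37384819]
[391.78619116 247.89645226]
[388.77950791 265.17328327]
```

View pics/l.png

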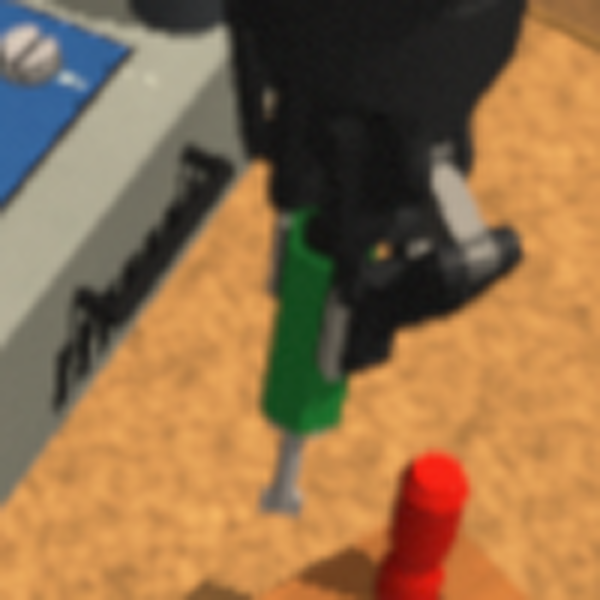

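Run:
```python
from plan import *
p=r.read_camera('side')
s=r.read_state();T=atz(p,(386.5,263.8),s['position'][2]-.104);R=np.array(s['orientation']);print('tip',T,'tool offs',R.T@(T-s['position']))
plan([(.640,-.0879,.275,-56)],.0,step=.033)
```

```text
tip [ 0.48514256 -0.32569241  0.16249123] tool offs [-0.00541681  0.00153762  0.10398673]
at [ 0.4836 -0.3308  0.2665] az -117.27 tilt [ 0.0045 -0.0036] w 0.025
9
[[-0.032,-0.0031,-0.001,0.0,0.0,-6.8,0.0],[-0.0314,-0.0069,-0.001,0.0,0.0,-6.8,0.0],[-0.0303,-0.0105,-0.0009,0.0,0.0,-6.8,0.0],[-0.0289,-0.014,-0.0009,0.0,0.0,-6.8,0.0],[-0.027,-0.0174,-0.0009,0.0,0.0,-6.8,0.0],[-0.0248,-0.0204,-0.0009,0.0,0.0,-6.8,0.0],[-0.0222,-0.0232,-0.0009,0.0,0.0,-6.8,0.0],[-0.0192,-0.0257,-0.0009,0.0,0.0,-6.8,0.0],[-0.0161,-0.0278,-0.0009,0.0,0.0,-6.8,0.0]]
```

>>> {"fn": "apply_moves", "kwargs": {"targets": [[-0.032,-0.003,-0.002,0,0,-6.8,0],[-0.031,-0.007,-0.002,0,0,-6.8,0],[-0.03,-0.0105,-0.001,0,0,-6.8,0],[-0.029,-0.014,-0.001,0,0,-6.8,0],[-0.027,-0.0174,-0.001,0,0,-6.8,0],[-0.025,-0.02,-0.001,0,0,-6.8,0],[-0.022,-0.023,-0.001,0,0,-6.8,0],[-0.019,-0.026,-0.001,0,0,-6.8,0],[-0.016,-0.028,-0.001,0,0,-6.8,0],[0,0,0,0,0,0,0],[0,0,0,0,0,0,0]]}}

```text
time: 10.65
position: [0.6354, -0.0734, 0.257]
orientation: [[0.599, -0.801, -0.021], [-0.801, -0.599, 0.005], [-0.016, 0.014, -1.0]]
wrist_force: [0.2, 0.4, -0.2]
grip_width: 0.0249
```

Run:
```python
from plan import *
plan([(.640,-.0879,.258,-56)],.0,step=.033)
```

```text
at [ 0.6354 -0.0734  0.257 ] az -53.23 tilt [-0.0213  0.0046] w 0.0249
1
[[0.0144,0.005,-0.0012,0.8,0.9,2.8,0.0]]
```

>>> {"fn": "apply_moves", "kwargs": {"targets": [[0.0144,0.005,-0.001,0.8,0.9,2.8,0],[0,0,0,0,0,0,0],[0,0,0,0,0,0,0]]}}

```text
time: 10.9
position: [0.6382, -0.0874, 0.2531]
orientation: [[0.557, -0.83, -0.007], [-0.83, -0.557, 0.001], [-0.005, 0.005, -1.0]]
wrist_force: [-0.8, -0.6, -1.2]
grip_width: 0.0253
```

Run:
```python
from m import *
from plan import plan
plan([(.640,-.0879,.258,-56)],.0,step=.033)
p=r.read_camera('side');save(p,'n.png',(310,140,380,210),9)
s=r.read_state();X=s['position'];R=np.array(s['orientation'])
for o in((0,.0047),(-.0054,.0015)): print('pred tip',proj(p,X+R@[*o,.104]))
print('head',proj(p,world(V,(.032,-.098),.1335)))
```

```text
at [ 0.6382 -0.0874  0.2531] az -56.13 tilt [-0.0074  0.0012] w 0.0253
1
[[0.0014,-0.0012,-0.0049,0.3,0.3,-0.1,0.0]]
pred tip [344.0458 183.8269]
pred tip [342.1169 182.8572]
head [344.4338 187.6258]
```

View pics/n.png

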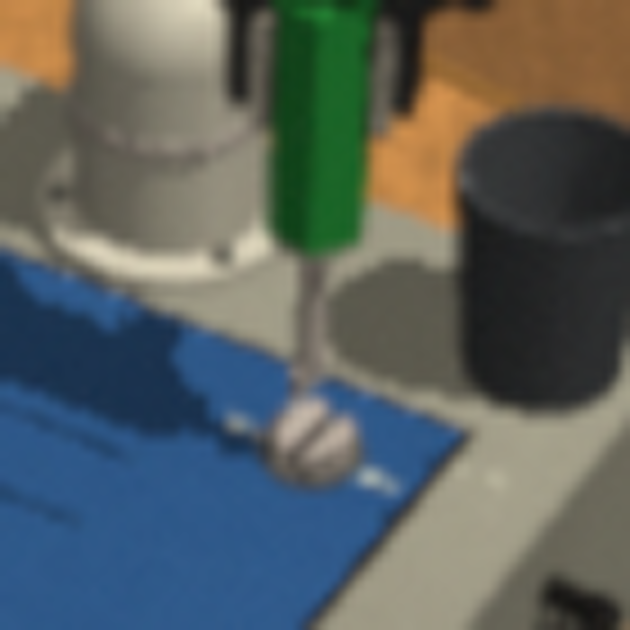

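Run:
```python
from m import *
p=r.read_camera('side')
print(p['intrinsics'][0])
s=r.read_state();X=s['position']
for nm,T,g in(('l',[.485,-.328,.1636],-117.3),('n',[.636,-.0905,.149],-56.1)):
  for k in(0,60,120):
    a=np.radians(g+k);d=np.array([np.cos(a),np.sin(a),0])*.007
    print(nm,k,proj(p,T+d)-proj(p,T-d))
# raw zoom numbers of blade area
g=p['pixels'][170:190,334:352]
print(g.sum(2)//3); print(g[...,2].astype(int)-g[...,0])
print('atz tip',atz(p,(343.3,183.2),X[2]-.104), 'head c',world(V,(.032,-.098),.1335))
c=r.cut_out(p,'head_right')
for q in c: print(q['conf'],q['centre'],atz(p,q['centre'],.131))
c=r.cut_out(p,'blade')
for q in c:
    print(q['conf'],q['centre'],q['pixels'].sum(),[ (i,np.flatnonzero(row).tolist()) for i,row in enumerate(q['pixels']) if row.any()][-6:])
```

```text
[373.6733   0.     318.7664]
l 0 [3.1965 5.1246]
l 60 [6.8046 0.8238]
l 120 [ 3.6083 -4.3007]
n 0 [5.316  0.4274]
n 60 [ 3.0944 -2.8241]
n 120 [-2.2218 -3.2515]
[[166 156 147 143 144 147 149 149 145 107  88  91 122 140 134 126 104  91]
 [141 142 145 145 148 148 149 150 145 108  89  92 123 126 104  91  87  85]
 [144 147 149 150 149 149 150 150 146 108  89  99 112 100  87  85  85  85]
 [149 150 149 150 150 150 151 151 147 108  97 111  98  88  85  86  85  85]
 [149 149 150 151 150 150 151 150 146 109 104 115  99  86  85  86  86  86]
 [147 147 148 150 150 151 151 149 138 105 105 117  98  87  85  85  86  85]
 [127 134 144 148 150 150 151 147 128  99 104 118 100  88  85  85  84  85]
 [ 95 106 121 129 135 144 148 147 128  99 106 122 105  88  85  85  84  85]
 [ 89  88  89  97 108 121 135 143 128 101 107 125 123  99  87  86  85  85]
 [ 89  89  88  88  89  92 106 121 112  95 107 126 138 111  91  87  84  85]
 [ 90  89  89  89  90  90  89  93 100 101 111 120 132 124 115  99  90  86]
 [ 90  90  89  89  90  90  89  93 105 113 117 119 118 119 128 122 116 100]
 [ 89  89  89  90  90  91  90  91  90 1
[... 2192 characters left out ...]
189.0] [ 0.6351 -0.0926  0.131 ]
0.58 [408.8, 266.2] [ 0.533  -0.3548  0.131 ]
0.57 [353.3, 337.3] 58 [(341, [348, 349, 350, 351, 352, 353, 354, 355, 356, 357]), (342, [348, 349, 350, 351, 352, 353, 354, 355, 356, 357]), (343, [349, 350, 351, 352, 353, 354]), (344, [349, 350, 351, 352]), (345, [349, 350, 351]), (346, [350, 351])]
0.52 [287.7, 199.8] 167 [(201, [282, 283, 284, 285, 286, 287, 288, 289, 290, 291, 292, 293]), (202, [282, 283, 284, 285, 286, 287, 288, 289, 290, 291, 292, 293]), (203, [283, 284, 285, 286, 287, 288, 289, 290, 291, 292, 293]), (204, [283, 284, 285, 286, 287, 288, 289, 290, 291, 292, 293]), (205, [285, 286, 287, 288, 289, 290, 291, 292]), (206, [287, 288, 289, 290])]
```

>>> {"fn": "apply_moves", "kwargs": {"targets": [[0.0028,0.003,0.0055,0.3,0.3,0,0],[0,0,0.006,0,0,0,0],[0,0,0,0,0,0,0]]}}

```text
time: 11.35
position: [0.6375, -0.0918, 0.2419]
orientation: [[0.558, -0.83, 0.003], [-0.83, -0.558, -0.001], [0.002, -0.002, -1.0]]
wrist_force: [-0.2, -0.3, -2.1]
grip_width: 0.0248
```

Run:
```python
from m import *
from plan import plan
plan([(.6372,-.0914,.2425,-56)],.0,step=.033)
p=r.read_camera('side')
k=16;im=cv2.resize(p['pixels'][168:198,326:362][...,::-1],None,fx=k,fy=k,interpolation=cv2.INTER_CUBIC)
def px(X): return tuple(int(v) for v in (proj(p,X)-[326,168]+.5)*k)
H=np.array(world(V,(.032,-.098),.1335));a=V[2]-.1;d=np.array([np.cos(a),np.sin(a),0])*.012
cv2.line(im,px(H-d),px(H+d),(0,0,255),1)
s=r.read_state();R=np.array(s['orientation'])
T=s['position']+R@[0,0.0,.104];cv2.circle(im,px(T),3,(0,255,255),-1)
cv2.imwrite('pics/o.png',im)
print(px(T),px(H))
```

```text
at [ 0.6375 -0.0918  0.2419] az -56.09 tilt [ 0.0027 -0.0008] w 0.0248
1
[[-0.0005,0.0001,-0.0006,-0.1,-0.1,-0.1,0.0]]
(320, 300) (302, 322)
```

View pics/o.png

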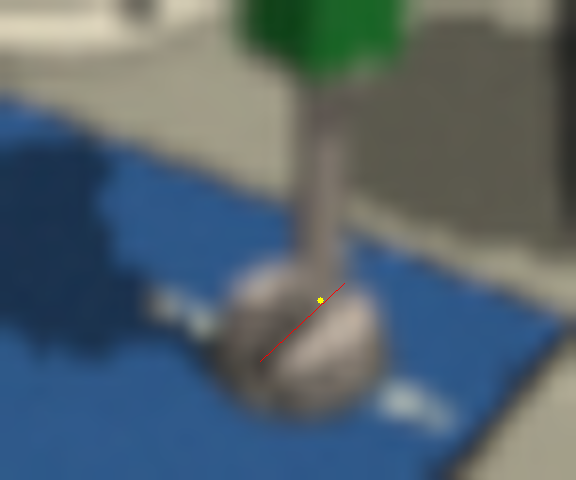

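>>> {"fn": "apply_moves", "kwargs": {"targets": [[-0.001,-0.0005,0.002,0,0,0,0],[0,0,0.003,0,0,0,0],[0,0,0.003,0,0,0,0],[0,0,0.002,0,0,0,0]]}}

```text
time: 11.73
position: [0.6386, -0.0907, 0.2336]
orientation: [[0.558, -0.83, 0.006], [-0.83, -0.558, -0.001], [0.004, -0.004, -1.0]]
wrist_force: [-8.2, 2.8, 38.5]
grip_width: 0.0249
```

Run:
```python
from plan import *
s=r.read_state();print(s['wrist_force'],s['wrist_torque'])
plan([(.6372,-.0914,.2305,-56)],.0)
```

```text
[-8.17461084  2.78640317 38.5236699 ] [ 0.60435313  2.12475017 -0.05575533]
at [ 0.6386 -0.0907  0.2336] az -56.08 tilt [ 0.0059 -0.0013] w 0.0249
1
[[-0.0002,0.0016,0.0031,-0.2,-0.2,-0.1,0.0]]
```

>>> {"fn": "apply_moves", "kwargs": {"targets": [[0,0,-0.0005,0,0,3,0],[0,0,0,0,0,3,0],[0,0,0,0,0,3,0]]}}

```text
time: 11.98
position: [0.6392, -0.0904, 0.235]
orientation: [[0.419, -0.908, 0.008], [-0.908, -0.419, -0.002], [0.005, -0.006, -1.0]]
wrist_force: [-0.1, -0.1, -0.7]
grip_width: 0.0249
```

Run:
```python
from plan import *
s=r.read_state();print(s['wrist_force'],s['wrist_torque'])
plan([(.6372,-.0914,.2305,-56)],.0)
```

```text
[-0.11664829 -0.09150156 -0.65060745] [ 0.01272627 -0.01310416  0.02479035]
at [ 0.6392 -0.0904  0.235 ] az -65.26 tilt [ 0.0078 -0.0016] w 0.0249
2
[[0.0,0.0011,0.0022,-0.2,-0.1,-4.6,0.0],[-0.0001,0.0011,0.0022,-0.2,-0.1,-4.6,0.0]]
```

Run:
```python
from plan import *
plan([(.6400,-.0884,.240,-56)],.0)
```

```text
at [ 0.6392 -0.0904  0.235 ] az -65.26 tilt [ 0.0078 -0.0016] w 0.0249
2
[[-0.0007,-0.0008,-0.0025,-0.2,-0.1,-4.6,0.0],[-0.0007,-0.0009,-0.0025,-0.2,-0.1,-4.6,0.0]]
```

>>> {"fn": "apply_moves", "kwargs": {"targets": [[-0.0007,-0.0008,-0.0025,-0.2,-0.1,-4.6,0],[-0.0007,-0.0009,-0.0025,-0.2,-0.1,-4.6,0],[0,0,0,0,0,0,0]]}}

```text
time: 12.23
position: [0.64, -0.0881, 0.2396]
orientation: [[0.559, -0.829, -0.0], [-0.829, -0.559, -0.002], [0.001, 0.001, -1.0]]
wrist_force: [0.5, 0.6, -1.1]
grip_width: 0.0253
```

Run:
```python
from plan import *
plan([(.6400,-.0884,.236,-56)],.0)
```

```text
at [ 0.64   -0.0881  0.2396] az -56.01 tilt [-0.0003 -0.0018] w 0.0253
1
[[0.0002,0.0002,0.0036,0.1,-0.1,0.0,0.0]]
```

>>> {"fn": "apply_moves", "kwargs": {"targets": [[0,0,0.003,0,0,0,0],[0,0,0.003,0,0,0,0],[0,0,0.003,0,0,0,0]]}}

```text
time: 12.48
position: [0.6406, -0.0879, 0.2304]
orientation: [[0.554, -0.832, 0.002], [-0.832, -0.554, -0.002], [0.002, -0.0, -1.0]]
wrist_force: [-1.6, 4.1, 21.2]
grip_width: 0.0251
```

Run:
```python
from plan import *
s=r.read_state();print(s['wrist_force'],s['wrist_torque'])
plan([(.6400,-.0884,.236,-56)],.0)
```

```text
[-1.60981974  4.14654445 21.22527911] [0.93348879 0.55618704 0.01213337]
at [ 0.6406 -0.0879  0.2304] az -56.34 tilt [ 0.0015 -0.0018] w 0.0251
1
[[0.0001,0.0008,-0.0056,0.0,-0.1,-0.3,0.0]]
```

>>> {"fn": "apply_moves", "kwargs": {"targets": [[-0.0006,-0.0004,0.001,0,0,0,0],[0,0,0.0025,0,0,2,0],[0,0,0.0015,0,0,2,0]]}}

```text
time: 12.73
position: [0.6415, -0.0869, 0.2267]
orientation: [[0.49, -0.872, 0.004], [-0.872, -0.49, -0.002], [0.004, -0.003, -1.0]]
wrist_force: [-7.8, 2.9, 35.2]
grip_width: 0.0251
```

Run:
```python
from plan import *
s=r.read_state();print(s['wrist_force'],s['wrist_torque'])
plan([(.6400,-.0884,.236,-56)],.0)
```

```text
[-7.80276754  2.9109895  35.15298532] [0.59474137 2.02749736 0.05885536]
at [ 0.6415 -0.0869  0.2267] az -60.64 tilt [ 0.0045 -0.0017] w 0.0251
1
[[0.0005,0.002,-0.0093,-0.2,-0.2,-4.6,0.0]]
```

>>> {"fn": "apply_moves", "kwargs": {"targets": [[0.0004,0.0001,-0.0003,0,0,6,0],[0.0004,0.0001,0,0,0,6,0],[0.0004,0.0001,0.0003,0,0,6,0],[0.0004,0.0001,0.0003,0,0,6,0]]}}

```text
time: 13.07
position: [0.6423, -0.0887, 0.2274]
orientation: [[0.073, -0.997, 0.007], [-0.997, -0.073, -0.003], [0.003, -0.007, -1.0]]
wrist_force: [-1.3, -1.3, 9.5]
grip_width: 0.0248
```

Run:
```python
from plan import *
s=r.read_state();print(s['wrist_force'],s['wrist_torque'])
plan([(.6400,-.0884,.228,-140)],.0)
```

```text
[-1.25666452 -1.26062369  9.46839285] [-0.2106061   0.37292836  0.13909731]
at [ 0.6423 -0.0887  0.2274] az -85.79 tilt [ 0.0071 -0.0025] w 0.0248
8
[[-0.0001,0.0003,-0.0001,-0.1,0.0,6.8,0.0],[0.0,0.0003,-0.0001,-0.1,0.0,6.8,0.0],[0.0,0.0003,-0.0001,-0.1,0.0,6.8,0.0],[0.0,0.0003,-0.0001,-0.1,0.0,6.8,0.0],[0.0001,0.0003,-0.0001,-0.1,0.0,6.8,0.0],[0.0001,0.0003,-0.0001,-0.1,0.0,6.8,0.0],[0.0001,0.0003,-0.0001,-0.1,0.0,6.8,0.0],[0.0002,0.0002,-0.0001,-0.1,0.0,6.8,0.0]]
```

>>> {"fn": "apply_moves", "kwargs": {"targets": [[0.0004,0.0001,0.0004,-0.1,0,6,0],[0.0004,0.0001,0.0004,-0.1,0,6,0],[0.0004,0.0001,0.0004,-0.1,0,6,0],[0.0004,0.0001,0.0004,0,0,6,0],[0.0004,0.0001,0.0004,0,0,6,0],[0.0004,0.0001,0.0004,0,0,6,0],[0.0004,0.0001,0.0004,0,0,6,0]]}}

```text
time: 13.65
position: [0.6413, -0.093, 0.2274]
orientation: [[-0.649, -0.761, 0.005], [-0.761, 0.648, -0.005], [0.001, -0.007, -1.0]]
wrist_force: [-4.5, -0.3, 11.2]
grip_width: 0.025
```

Run:
```python
from plan import *
s=r.read_state();print(s['wrist_force'],s['wrist_torque'])
plan([(.6400,-.0884,.228,-140)],.0)
```

```text
[-4.52476867 -0.30559364 11.16605168] [-0.12236284  0.9641174   0.13343442]
at [ 0.6413 -0.093   0.2274] az -130.43 tilt [ 0.0051 -0.0054] w 0.025
2
[[-0.0013,0.002,-0.0003,-0.2,0.0,4.8,0.0],[-0.0012,0.0021,-0.0003,-0.2,0.0,4.8,0.0]]
```

>>> {"fn": "apply_moves", "kwargs": {"targets": [[0.0003,0.0006,0.0003,-0.1,0,4,0],[0.0003,0.0006,0.0003,0,0,4,0],[0.0003,0.0001,0.0003,0,0,4,0],[0.0002,0.0001,0.0003,0,0,3,0]]}}

```text
time: 13.98
position: [0.6396, -0.094, 0.2274]
orientation: [[-0.836, -0.549, 0.006], [-0.549, 0.836, -0.006], [-0.001, -0.008, -1.0]]
wrist_force: [-2.6, 0.2, 8.6]
grip_width: 0.025
```

Run:
```python
from plan import *
s=r.read_state();print(s['wrist_force'],s['wrist_torque'],s['q'][5])
plan([(.6400,-.0884,.228,-140)],.0)
```

```text
[-2.61674411  0.24059871  8.55261428] [-0.00510912  0.62758411  0.10988309] 2.374137423579558
at [ 0.6396 -0.094   0.2274] az -146.73 tilt [ 0.0056 -0.0063] w 0.025
1
[[-0.0034,0.0045,-0.0006,-0.5,0.0,-6.7,0.0]]
```

>>> {"fn": "apply_moves", "kwargs": {"targets": [[0.0002,0.0001,0.0003,0,0,3,0],[0.0002,0.0001,0.0003,0,0,3,0]]}}

```text
time: 14.15
position: [0.639, -0.0944, 0.2274]
orientation: [[-0.893, -0.451, 0.006], [-0.451, 0.893, -0.007], [-0.002, -0.009, -1.0]]
wrist_force: [-3.0, 0.8, 9.3]
grip_width: 0.0249
```

Run:
```python
from plan import *
s=r.read_state();print(s['wrist_force'],s['wrist_torque'],s['q'][5])
plan([(.6400,-.0884,.228,-140)],.0)
```

```text
[-3.03200995  0.79565286  9.29973139] [0.05906673 0.75777833 0.19438021] 2.486874637612458
at [ 0.639  -0.0944  0.2274] az -153.2 tilt [ 0.0062 -0.0069] w 0.0249
2
[[-0.0018,0.0025,-0.0003,-0.3,0.0,-6.6,0.0],[-0.0021,0.0022,-0.0003,-0.3,0.0,-6.6,0.0]]
```

>>> {"fn": "apply_moves", "kwargs": {"targets": [[0.0002,0.0001,0.0003,0,0,3,0],[0.0002,0.0001,0.0003,0,0,2,0]]}}

```text
time: 14.32
position: [0.6384, -0.0946, 0.2274]
orientation: [[-0.931, -0.364, 0.007], [-0.364, 0.931, -0.007], [-0.003, -0.009, -1.0]]
wrist_force: [-2.4, 0.1, 8.0]
grip_width: 0.0253
```

Run:
```python
from plan import *
s=r.read_state();print(s['wrist_force'],s['wrist_torque'],s['q'][5])
plan([(.6400,-.0884,.228,-140)],.0)
```

```text
[-2.36114914  0.11643764  8.02728256] [0.21626348 0.48469919 0.40727245] 2.582112240858609
at [ 0.6384 -0.0946  0.2274] az -158.66 tilt [ 0.0065 -0.0074] w 0.0253
3
[[-0.0013,0.0017,-0.0002,-0.2,0.0,-6.2,0.0],[-0.0014,0.0016,-0.0002,-0.2,0.0,-6.2,0.0],[-0.0016,0.0014,-0.0002,-0.2,0.0,-6.2,0.0]]
```

Run:
```python
from plan import *
D=[(-56.3,.6406,-.0879),(-60.6,.6415,-.0869),(-85.8,.6423,-.0887),(-130.4,.6413,-.093),(-146.7,.6396,-.094),(-158.7,.6384,-.0946)]
A=[];b=[]
for a,x,y in D:
    R=down(a);A+=[[1,0,-R[0,0],-R[0,1]],[0,1,-R[1,0],-R[1,1]]];b+=[x,y]
s=np.linalg.lstsq(np.array(A),np.array(b),rcond=None);print(s[0],np.sqrt(s[1]/len(b)))
```

```text
[ 6.36891436e-01 -8.98369897e-02  1.15023224e-04  5.07561662e-03] [0.00044101]
```

>>> {"fn": "apply_moves", "kwargs": {"targets": [[-0.0003,-0.0001,0,0,0,-5,0],[-0.0003,-0.0001,-0.002,0,0,-5,0],[0,0,-0.01,0,0,0,0],[0,0,-0.02,0,0,-3,0],[0,0,0,0,0,0,0]]}}

```text
time: 14.73
position: [0.6379, -0.0941, 0.2595]
orientation: [[-0.829, -0.56, 0.004], [-0.56, 0.829, -0.007], [0.0, -0.008, -1.0]]
wrist_force: [0.2, -0.0, 0.3]
grip_width: 0.0249
```

Run:
```python
from plan import *
s=r.read_state();print(s['wrist_force'],s['wrist_torque'],s['q'][5])
plan([(.6073,.1045,.265,-62.4)],.0)
```

```text
[ 0.19243275 -0.04259302  0.2829761 ] [-0.03035381 -0.04102964  0.02496304] 2.36066662635133
at [ 0.6379 -0.0941  0.2595] az -145.97 tilt [ 0.0043 -0.0068] w 0.0249
12
[[-0.0071,0.0151,-0.0006,0.0,0.0,-7.0,0.0],[-0.0089,0.0142,-0.0006,0.0,0.0,-7.0,0.0],[-0.0106,0.013,-0.0006,0.0,0.0,-7.0,0.0],[-0.0121,0.0116,-0.0005,0.0,0.0,-7.0,0.0],[-0.0134,0.01,-0.0005,0.0,0.0,-7.0,0.0],[-0.0145,0.0083,-0.0005,0.0,0.0,-7.0,0.0],[-0.0154,0.0065,-0.0005,0.0,0.0,-7.0,0.0],[-0.0161,0.0046,-0.0005,0.0,0.0,-7.0,0.0],[-0.0165,0.0026,-0.0005,0.0,0.0,-7.0,0.0],[-0.0167,0.0006,-0.0005,0.0,0.0,-7.0,0.0],[-0.0167,-0.0014,-0.0005,0.0,0.0,-7.0,0.0],[-0.0164,-0.0034,-0.0005,0.0,0.0,-7.0,0.0]]
```

>>> {"fn": "apply_moves", "kwargs": {"targets": [[-0.007,0.015,-0.001,0,0,-7,0],[-0.009,0.014,-0.001,0,0,-7,0],[-0.0106,0.013,-0.001,0,0,-7,0],[-0.012,0.0116,-0.001,0,0,-7,0],[-0.0134,0.01,-0.001,0,0,-7,0],[-0.0145,0.008,0,0,0,-7,0],[-0.0154,0.0065,0,0,0,-7,0],[-0.016,0.0046,0,0,0,-7,0],[-0.0165,0.0026,0,0,0,-7,0],[-0.0167,0.0006,0,0,0,-7,0],[-0.0167,-0.0014,0,0,0,-7,0],[-0.0164,-0.0034,0,0,0,-7,0],[0,0,0,0,0,0,0]]}}

```text
time: 15.82
position: [0.6037, 0.1102, 0.2645]
orientation: [[0.485, -0.875, 0.004], [-0.875, -0.485, -0.009], [0.01, 0.001, -1.0]]
wrist_force: [-0.0, 0.9, -1.2]
grip_width: 0.0251
```

Run:
```python
from plan import *
plan([(.6085,.1059,.250,-62.4)],.0)
```

```text
at [0.6037 0.1102 0.2645] az -61.01 tilt [ 0.004  -0.0087] w 0.0251
1
[[0.0059,-0.0021,0.0145,0.0,-0.5,1.4,0.0]]
```

>>> {"fn": "apply_moves", "kwargs": {"targets": [[0.006,-0.002,0.008,0,-0.5,1.4,0],[0,0,0.008,0,0,0,0],[0,0,0,0,0,0,0]]}}

```text
time: 16.07
position: [0.6088, 0.1055, 0.2473]
orientation: [[0.452, -0.892, -0.0], [-0.892, -0.452, -0.001], [0.0, 0.0, -1.0]]
wrist_force: [-0.8, -0.7, -1.8]
grip_width: 0.0246
```

Run:
```python
from plan import *
plan([(.6085,.1059,.240,-62.4)],.0)
p=r.read_camera('side');save(p,'q.png',(260,130,320,190),8)
```

```text
at [0.6088 0.1055 0.2473] az -63.11 tilt [-0.     -0.0005] w 0.0246
1
[[-0.0005,0.0001,0.0073,0.0,0.0,-0.7,0.0]]
```

Blind insertion with force feedback, as on the right.

>>> {"fn": "apply_moves", "kwargs": {"targets": [[-0.0004,0,0.007,0,0,-0.7,0],[0,0,0.003,0,0,0,0],[0,0,0.003,0,0,0,0],[0,0,0.003,0,0,0,0]]}}

```text
time: 16.45
position: [0.6101, 0.104, 0.2316]
orientation: [[0.458, -0.889, 0.002], [-0.889, -0.458, 0.0], [0.001, -0.002, -1.0]]
wrist_force: [-5.5, 4.8, 45.1]
grip_width: 0.0247
```

Run:
```python
from plan import *
s=r.read_state();print(s['wrist_force'],s['wrist_torque'],s['q'][5])
plan([(.6085,.1059,.228,-62.4)],.0)
```

```text
[-5.5253001   4.82088062 45.07199299] [ 1.34446704  1.75272511 -0.1053157 ] 1.2147922087047627
at [0.6101 0.104  0.2316] az -62.72 tilt [0.0024 0.    ] w 0.0247
1
[[-0.0024,0.0006,0.0036,-0.1,-0.1,-0.3,0.0]]
```

>>> {"fn": "apply_moves", "kwargs": {"targets": [[0,0,-0.003,0,0,0,0],[-0.0023,0.0002,-0.001,0,0,0,0],[0,0,0.003,0,0,0,0],[0,0,0.003,0,0,0,0]]}}

```text
time: 16.78
position: [0.6094, 0.106, 0.2298]
orientation: [[0.457, -0.89, 0.004], [-0.89, -0.457, 0.001], [0.001, -0.004, -1.0]]
wrist_force: [0.1, -0.6, -1.3]
grip_width: 0.0255
```

Run:
```python
from plan import *
s=r.read_state();print(s['wrist_force'],s['wrist_torque'],s['q'][5])
plan([(.6085,.1059,.228,-62.4)],.0)
```

```text
[ 0.09815641 -0.57643951 -1.32978619] [0.00053831 0.02270523 0.03043134] 1.21953955951774
at [0.6094 0.106  0.2298] az -62.82 tilt [0.0043 0.0006] w 0.0255
1
[[-0.0003,0.0008,0.0018,-0.2,-0.1,-0.4,0.0]]
```

>>> {"fn": "apply_moves", "kwargs": {"targets": [[0,0,0.002,0,0,0,0],[0,0,0.002,0,0,0,0]]}}

```text
time: 16.95
position: [0.6101, 0.1062, 0.2266]
orientation: [[0.457, -0.89, 0.006], [-0.89, -0.457, 0.001], [0.002, -0.006, -1.0]]
wrist_force: [-6.1, 2.7, 48.6]
grip_width: 0.0251
```

Run:
```python
from plan import *
s=r.read_state();print(s['wrist_force'],s['wrist_torque'],s['q'][5])
plan([(.6085,.1059,.228,-62.4)],.0)
```

```text
[-6.0817435   2.65360718 48.55880652] [ 0.22968362  2.09444116 -0.04374879] 1.2197127490139146
at [0.6101 0.1062 0.2266] az -62.82 tilt [0.0064 0.0009] w 0.0251
1
[[-0.0004,0.0016,-0.0014,-0.3,-0.1,-0.4,0.0]]
```

>>> {"fn": "apply_moves", "kwargs": {"targets": [[0.0004,0,-0.0008,0,0,6,0],[0.0004,0.0001,0,0,0,6,0],[0.0004,0.0001,0.0003,-0.1,0,6,0],[0.0004,0.0001,0.0003,-0.1,0,6,0],[0.0004,0.0001,0.0004,-0.1,0,6,0],[0.0004,0.0001,0.0004,0,0,6,0],[0.0004,0.0001,0.0004,0,0,6,0]]}}

```text
time: 17.53
position: [0.6112, 0.1018, 0.2275]
orientation: [[-0.282, -0.959, 0.005], [-0.959, 0.282, -0.002], [0.001, -0.005, -1.0]]
wrist_force: [-4.1, -4.0, 13.0]
grip_width: 0.025
```

Run:
```python
from plan import *
s=r.read_state();print(s['wrist_force'],s['wrist_torque'],s['q'][5])
a=down(-106);print('exp TCP',np.array([.604,.1035])-a[:2,1]*.0051)
plan([(.6085,.1059,.228,-140.4)],.0)
```

```text
[-4.11477806 -3.98432546 12.96214424] [-0.75013305  1.10746549  0.20031208] 1.9764173916151095
exp TCP [0.60890243 0.10209425]
at [0.6112 0.1018 0.2275] az -106.37 tilt [ 0.0049 -0.0025] w 0.025
5
[[-0.0006,0.0007,-0.0001,-0.1,0.0,6.8,0.0],[-0.0005,0.0008,-0.0001,-0.1,0.0,6.8,0.0],[-0.0004,0.0009,-0.0001,-0.1,0.0,6.8,0.0],[-0.0003,0.0009,-0.0001,-0.1,0.0,6.8,0.0],[-0.0002,0.001,-0.0001,-0.1,0.0,6.8,0.0]]
```

>>> {"fn": "apply_moves", "kwargs": {"targets": [[0.0004,0.0006,0.0003,0,0,6,0],[0.0004,0.0006,0.0003,0,0,6,0],[0.0004,0.0004,0.0004,-0.1,0,6,0],[0.0004,0.0003,0.0004,-0.1,0,6,0],[0.0004,0.0002,0.0004,0,0,6,0],[0.0004,0.0001,0.0003,0,0,6,0],[0.0003,0.0001,0.0003,0,0,4,0]]}}

```text
time: 18.12
position: [0.6075, 0.0978, 0.2275]
orientation: [[-0.853, -0.522, 0.003], [-0.522, 0.853, -0.005], [-0.0, -0.006, -1.0]]
wrist_force: [-3.3, -1.0, 10.7]
grip_width: 0.0252
```

Run:
```python
from plan import *
s=r.read_state();print(s['wrist_force'],s['wrist_torque'],s['q'][5])
plan([(.6085,.1059,.228,-140.4)],.0)
```

```text
[-3.30916837 -0.96666714 10.6949883 ] [-0.11960912  0.94338327  0.09527928] 2.708735571266608
at [0.6075 0.0978 0.2275] az -148.51 tilt [ 0.0035 -0.0049] w 0.0252
2
[[-0.0025,0.0032,-0.0003,-0.2,0.0,-4.1,0.0],[-0.0028,0.003,-0.0003,-0.2,0.0,-4.1,0.0]]
```

>>> {"fn": "apply_moves", "kwargs": {"targets": [[0.0002,0.0001,0.0003,0,0,3,0],[0.0002,0.0001,0.0003,0,0,3,0]]}}

```text
time: 18.28
position: [0.6067, 0.0975, 0.2275]
orientation: [[-0.906, -0.424, 0.003], [-0.424, 0.906, -0.005], [-0.001, -0.006, -1.0]]
wrist_force: [-3.4, -1.0, 10.9]
grip_width: 0.025
```

Run:
```python
from plan import *
s=r.read_state();print(s['wrist_force'],s['wrist_torque'],s['q'][5])
plan([(.6085,.1059,.228,-140.4)],.0)
```

```text
[-3.35591383 -1.00624004 10.90836464] [-0.04290502  0.8682008   0.27626008] 2.820849025880862
at [0.6067 0.0975 0.2275] az -154.92 tilt [ 0.0033 -0.0052] w 0.025
3
[[-0.0017,0.0023,-0.0002,-0.1,0.0,-4.8,0.0],[-0.0019,0.0021,-0.0002,-0.1,0.0,-4.8,0.0],[-0.0021,0.002,-0.0002,-0.1,0.0,-4.8,0.0]]
```

Torque 0.28 N·m: stop reached. A little more (2.5°) stays in range.

>>> {"fn": "apply_moves", "kwargs": {"targets": [[0.0001,0,0.0003,0,0,2.5,0],[0,0,0.0003,0,0,0,0]]}}

```text
time: 18.45
position: [0.6064, 0.0974, 0.2275]
orientation: [[-0.926, -0.379, 0.003], [-0.379, 0.926, -0.005], [-0.001, -0.006, -1.0]]
wrist_force: [-1.7, 0.6, 9.8]
grip_width: 0.0253
```

Run:
```python
from plan import *
s=r.read_state();print(s['wrist_force'],s['wrist_torque'],s['q'][5])
```

```text
[-1.70286278  0.56818072  9.75285124] [0.13766825 0.68394541 0.30318557] 2.870420327659043
```

>>> {"fn": "apply_moves", "kwargs": {"targets": [[-0.0003,-0.0001,0,0,0,-5,0],[-0.0003,-0.0001,-0.002,0,0,-5,0],[0,0,-0.01,0,0,0,0],[0,0,-0.02,0,0,0,0],[0,0,-0.02,0,0,0,0],[-0.0196,-0.0371,0,0,0,0,0],[-0.0196,-0.0371,0,0,0,0,0],[0,0,0,0,0,0,0]]}}

```text
time: 19.12
position: [0.6795, 0.0556, 0.2834]
orientation: [[-0.849, -0.529, 0.001], [-0.529, 0.849, -0.006], [0.002, -0.006, -1.0]]
wrist_force: [-1.5, -0.6, -1.7]
grip_width: 0.025
```

Run:
```python
from m import *
from plan import plan
plan([(.50,.1059,.30,-140.4)],.0)
p=r.read_camera('side');t=r.read_camera('top')
rows=[np.hstack([patch(q,world(V,(.032,y),.1335),.025,.1335,260) for y in(.098,-.098)]+[patch(q,world(V,(-.085,0),.16),.04,.16,260)]) for q in(t,p)]
cv2.imwrite('pics/r.png',np.vstack(rows))
```

```text
at [0.6795 0.0556 0.2834] az -148.08 tilt [ 0.0011 -0.006 ] w 0.025
5
[[0.0252,0.0275,-0.0034,-0.1,0.0,-1.5,0.0],[0.0244,0.0282,-0.0034,-0.1,0.0,-1.5,0.0],[0.0236,0.0288,-0.0034,-0.1,0.0,-1.5,0.0],[0.0229,0.0294,-0.0034,-0.1,0.0,-1.5,0.0],[0.0221,0.03,-0.0033,-0.1,0.0,-1.5,0.0]]
```

>>> {"fn": "apply_moves", "kwargs": {"targets": [[0.0252,0.0275,-0.0034,-0.1,0,0,0],[0.0244,0.0282,-0.0034,-0.1,0,0,0],[0.0236,0.0288,-0.0034,-0.1,0,0,0],[0,0,0,0,0,0,0]]}}

```text
time: 19.55
position: [0.5616, 0.0919, 0.2901]
orientation: [[-0.853, -0.521, -0.013], [-0.521, 0.854, -0.001], [0.011, 0.006, -1.0]]
wrist_force: [2.1, 0.7, -0.5]
grip_width: 0.025
```

Run:
```python
from m import *
from plan import plan
p=r.read_camera('side');t=r.read_camera('top')
Hs=[patch(p,world(V,(.032,y),.1335),.025,.1335,260) for y in(.098,-.098)]+[patch(p,world(V,(-.085,0),.16),.04,.16,260)]
big=cv2.resize(p['pixels'][110:330,230:450][...,::-1],(440,440),interpolation=cv2.INTER_CUBIC)
im=np.zeros((440+260,780,3),np.uint8);im[:260]=np.hstack(Hs);im[260:,:440]=big
im[260:520,440:700]=patch(t,world(V,(.032,.098),.1335),.025,.1335,260)
cv2.imwrite('pics/r2.png',im[:,:780][:600+100] if False else cv2.resize(im,(660,592)))
plan([(.4815,-.335,.30,-117.3)],0)
```

```text
at [0.5663 0.091  0.2905] az -148.56 tilt [-0.0084 -0.001 ] w 0.0251
11
[[0.0268,-0.029,-0.0008,0.0,0.0,-2.8,0],[0.0282,-0.0277,-0.0008,0.0,0.0,-2.8,0],[0.0295,-0.0262,-0.0008,0.0,0.0,-2.8,0],[0.0308,-0.0247,-0.0008,0.0,0.0,-2.8,0],[0.032,-0.0232,-0.0008,0.0,0.0,-2.8,0],[0.0331,-0.0216,-0.0008,0.0,0.0,-2.8,0],[0.0341,-0.0199,-0.0008,0.0,0.0,-2.8,0],[0.0351,-0.0182,-0.0008,0.0,0.0,-2.8,0],[0.0359,-0.0164,-0.0008,0.0,0.0,-2.8,0],[0.0367,-0.0146,-0.0008,0.0,0.0,-2.8,0],[0.0374,-0.0128,-0.0008,0.0,0.0,-2.8,0]]
```

View pics/r2.png

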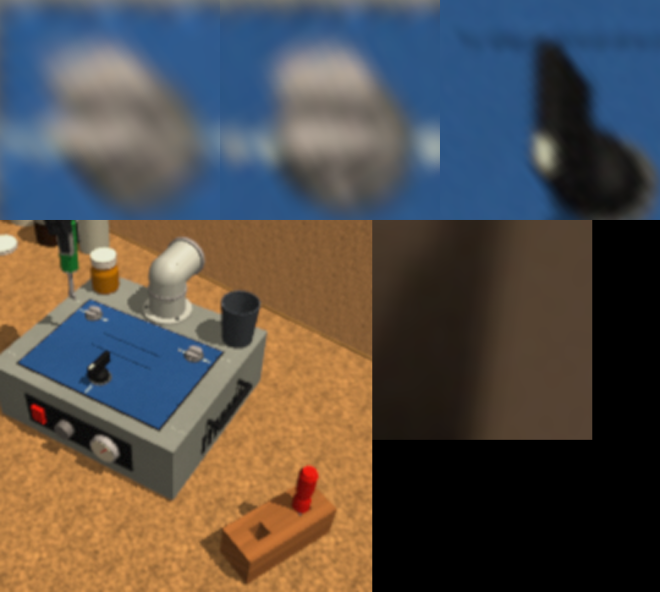

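```bash
python3 - <<'E'
from m import *
p=r.read_camera('side');t=r.read_camera('top')
for nm,q in(('t',t),('s',p)):
    for n in('driver_grip','blade'):
        print(nm,n,[(round(f['conf'],2),f['centre']) for f in r.find_in(q,n)])
    im=q['pixels'].astype(int);m=((im[...,1]>im[...,0]+25)&(im[...,1]>im[...,2]+15)).astype(np.uint8)
    n,l,st,c=cv2.connectedComponentsWithStats(m)
    for i in range(1,n):
        if st[i,4]>5: print(nm,st[i],c[i].round(1),atz(q,c[i],.02),atz(q,c[i],.1))
E
ls pics
python3 - <<'E'
import cv2,numpy as np,sys
sys.path.insert(0,'.')
for n,o in(('a.png','first'),('b.png','first')):
    im=cv2.imread('pics/'+n)[...,::-1].astype(int);m=((im[...,1]>im[...,0]+25)&(im[...,1]>im[...,2]+15)).astype(np.uint8)
    k,l,st,c=cv2.connectedComponentsWithStats(m);print(n,[(st[i].tolist(),c[i].round(1).tolist()) for i in range(1,k) if st[i,4]>5])
E
```

```text
t driver_grip [(0.81, [427.0, 280.6])]
t blade []
t [414 274  30  22 314] [428.6 284.9] [ 0.3051 -0.4586  0.02  ] [ 0.3096 -0.4416  0.1   ]
s driver_grip [(0.62, [272.0, 135.0]), (0.59, [389.6, 296.3]), (0.57, [369.3, 378.6]), (0.52, [407.7, 267.3])]
s blade []
s [268 108  10  32 131] [273.3 128.4] [0.8176 0.4003 0.02  ] [0.7392 0.3036 0.1   ]
s [360 370  31  30 586] [373.7 386. ] [ 0.3194 -0.4286  0.02  ] [ 0.292  -0.4404  0.1   ]
a.png
b.png
c.png
d.png
e.png
f.png
g.png
k.png
l.png
n.png
o.png
q.png
r.png
r2.png
a.png [([394, 230, 7, 7, 23], [396.1, 232.9]), ([392, 257, 13, 11, 72], [397.3, 261.7])]
b.png [([378, 269, 16, 29, 264], [384.7, 284.5]), ([347, 280, 22, 45, 658], [356.4, 304.6])]
```

>>> {"fn": "apply_moves", "kwargs": {"targets": [[0.027,-0.029,-0.002,0,0,-2.8,0],[0.028,-0.0277,-0.002,0,0,-2.8,0],[0.0295,-0.026,-0.002,0,0,-2.8,0],[0.031,-0.025,-0.001,0,0,-2.8,0],[0.032,-0.023,-0.001,0,0,-2.8,0],[0.033,-0.0216,-0.001,0,0,-2.8,0],[0.034,-0.02,-0.001,0,0,-2.8,0],[0.035,-0.018,-0.001,0,0,-2.8,0],[0.036,-0.0164,0,0,0,-2.8,0],[0.037,-0.0146,0,0,0,-2.8,0],[0.037,-0.0128,0,0,0,-2.8,0],[0,0,0,0,0,0,0],[0,0,0,0,0,0,0]]}}

```text
time: 21.03
position: [0.4843, -0.3591, 0.2978]
orientation: [[-0.445, -0.895, -0.01], [-0.896, 0.445, -0.0], [0.005, 0.008, -1.0]]
wrist_force: [0.8, 0.5, -1.6]
grip_width: 0.0251
```

Run:
```python
from plan import *
plan([(.486,-.3338,.215,-117.3)],0,step=.03)
```

```text
at [ 0.4843 -0.3591  0.2978] az -116.42 tilt [-0.0097 -0.0005] w 0.0251
3
[[-0.0079,0.003,0.0276,0.2,-0.1,0.3,0],[-0.0079,0.0031,0.0276,0.2,-0.1,0.3,0],[-0.0078,0.0032,0.0276,0.2,-0.1,0.3,0]]
```

>>> {"fn": "apply_moves", "kwargs": {"targets": [[-0.008,0.003,0.0276,0.2,-0.1,0.3,0],[-0.008,0.003,0.0276,0.2,-0.1,0.3,0],[-0.008,0.003,0.0276,0.2,-0.1,0.3,0],[0,0,0.02,0,0,0,0],[0,0,0,0,0,0,0],[0,0,0,0,0,0,0]]}}

```text
time: 21.53
position: [0.4883, -0.3342, 0.1914]
orientation: [[-0.464, -0.886, 0.004], [-0.886, 0.464, -0.002], [-0.0, -0.004, -1.0]]
wrist_force: [-0.2, -0.3, -0.9]
grip_width: 0.0251
```

Run:
```python
from m import *
from plan import *
plan([(.486,-.3338,.17,-117.3)],0,step=.03)
# check tip against hole in the side view, model overlay numbers
p=r.read_camera('side');s=r.read_state();R=np.array(s['orientation'])
T=s['position']+R@[0,.0051,.101];print('tip',T,proj(p,T),'hole',proj(p,[.4815,-.3315,.06]))
u,v=proj(p,T).round().astype(int);print(p['pixels'][v-6:v+14,u-9:u+10].sum(2)//3)
```

```text
at [ 0.4883 -0.3342  0.1914] az -117.66 tilt [ 0.0039 -0.0019] w 0.0251
1
[[0.0007,0.0023,0.0214,-0.2,0.0,-0.4,0]]
tip [ 0.4842 -0.332   0.0906] [385.1555 285.1428] hole [382.8655 293.3267]
[[ 91  92  91  94  97 107 134 133 106  98 117 135 134 132 129 130 129 127
  126]
 [ 86  87  87  93 102 118 131 131 106 100 120 133 133 131 129 129 128 129
  127]
 [ 88  87  97 114 126 137 138 124 101 105 124 131 134 131 130 129 127 127
  128]
 [105 108 124 137 141 140 132 111  97 109 129 143 153 140 130 128 127 128
  130]
 [127 136 140 141 139 133 125 106  98 112 130 148 157 142 131 128 130 130
  131]
 [141 143 141 139 134 128 118 107 103 112 120 119 126 129 130 130 132 133
  133]
 [142 141 139 136 133 129 123 118 116 119 118 118 126 131 130 134 134 134
  133]
 [139 138 136 133 131 131 129 128 127 127 125 127 132 132 135 134 134 133
  131]
 [129 130 130 131 131 131 130 126 129 130 132 133 135 134 134 134 133 131
  129]
 [103 113 124 129 131 130 122 110 116 129 134 135 135 135 133 133 132 130
  130]
 [ 83  86 105 116 126 120 107  81  82 112 130 135 134 135 134 130 130 130
  132]
 [103 101  91  99 112 102  91  70  62  84 117 133 135 133 131 131 132 133
  133]
 [126 118  97  96  96  91  81  64  56  62  94 121 132 131 131 131 133 134
  134]
 [125 112  97  92  91  87  74  59  54  55  65  96 120 129 132 133 133 134
  133]
 [128 111  97  91  90  82  70  60  55  55  55  67  93 119 131 134 134 133
  133]
 [136 126 109  96  92  76  65  59  57  56  57  56  67  96 123 132 134 135
  136]
 [138 136 124 108  91  73  64  58  58  57  59  62  75  98 122 133 136 137
  140]
 [140 140 133 120  93  72  63  61  60  60  62  80 106 126 134 137 140 141
  144]
 [142 141 139 128 103  77  63  60  65  78  94 112 127 136 138 141 142 144
  145]
 [141 139 136 130 117  96  72  75  92 109 127 133 137 141 142 144 145 145
  145]]
```

>>> {"fn": "apply_moves", "kwargs": {"targets": [[0.0007,0.0023,0.012,-0.2,0,0,0],[0,0,0.01,0,0,0,0],[0,0.0004,0.012,0,0,0,0],[0,0.0004,0.012,0,0,0,0]]}}

```text
time: 21.92
position: [0.4888, -0.336, 0.1487]
orientation: [[-0.464, -0.886, 0.009], [-0.886, 0.464, -0.007], [0.002, -0.011, -1.0]]
wrist_force: [0.3, 0.6, -0.7]
grip_width: 0.025
```

Run:
```python
from plan import *
s=r.read_state();print(s['wrist_force'],s['wrist_torque'])
plan([(.486,-.3338,.104,-117.3)],0,step=.03)
```

```text
[ 0.2678038   0.62679329 -0.71160081] [ 0.01278126 -0.00227885 -0.0517439 ]
at [ 0.4888 -0.336   0.1487] az -117.64 tilt [ 0.0087 -0.0066] w 0.025
2
[[-0.0003,0.002,0.0223,-0.3,-0.1,-0.2,0],[-0.0003,0.0019,0.0223,-0.3,-0.1,-0.2,0]]
```

>>> {"fn": "apply_moves", "kwargs": {"targets": [[-0.0005,0.003,0.012,-0.3,-0.1,0,0],[0,0.0015,0.012,-0.3,0,0,0],[0,0.001,0.01,0,0,0,0],[0,0.0005,0.005,0,0,0,0]]}}

```text
time: 22.25
position: [0.4837, -0.3331, 0.1059]
orientation: [[-0.464, -0.886, 0.0], [-0.886, 0.464, -0.0], [0.0, -0.0, -1.0]]
wrist_force: [-0.5, 0.7, -1.3]
grip_width: 0.0248
```

Run:
```python
from plan import *
s=r.read_state();print(s['wrist_force'],s['wrist_torque'])
plan([(.486,-.3338,.104,-117.3)],0,step=.03)
```

```text
[-0.45287877  0.65203253 -1.2694113 ] [-0.03247063 -0.04444633 -0.06669547]
at [ 0.4837 -0.3331  0.1059] az -117.67 tilt [ 0.0002 -0.0002] w 0.0248
1
[[-0.0004,-0.0024,0.0019,0.0,0.0,-0.4,0]]
```

>>> {"fn": "apply_moves", "kwargs": {"targets": [[0,-0.0015,0.0015,0,0,0,0],[0,0,0.0015,0,0,0,0],[0,0,0.0015,0,0,0,0]]}}

```text
time: 22.5
position: [0.4842, -0.3334, 0.1038]
orientation: [[-0.465, -0.886, -0.002], [-0.886, 0.465, 0.001], [-0.0, 0.002, -1.0]]
wrist_force: [-9.5, 7.3, 35.9]
grip_width: 0.0252
```

Run:
```python
from plan import *
s=r.read_state();print(s['wrist_force'],s['wrist_torque'])
plan([(.486,-.3338,.104,-117.3)],0,step=.03)
```

```text
[-9.54084686  7.27595356 35.86116521] [1.60363156 2.0923304  0.01174577]
at [ 0.4842 -0.3334  0.1038] az -117.68 tilt [-0.0016  0.0009] w 0.0252
1
[[-0.0005,-0.0018,-0.0002,0.1,0.0,-0.4,0]]
```

>>> {"fn": "apply_moves", "kwargs": {"targets": [[0,0,-0.0005,0,0,0,0.5],[0,0,0,0,0,0,0.7],[0,0,0,0,0,0,0.8],[0,0,0,0,0,0,0.8],[0,0,-0.015,0,0,0,0.8],[0,0,-0.03,0,0,0,0.8],[0,0,-0.035,0,0,0,0.8],[0,0,-0.035,0,0,0,0.8],[0,0,-0.035,0,0,0,0.8],[0,0,-0.02,0,0,0,0.8],[0.03,0,0,0,0,0,0.8],[0.03,0,0,0,0,0,0.8],[0.03,0,0,0,0,0,0.8],[0,0,0,0,0,0,0.8]]}}

```text
time: 23.67
position: [0.4433, -0.4157, 0.284]
orientation: [[-0.461, -0.888, 0.001], [-0.888, 0.461, -0.002], [0.001, -0.002, -1.0]]
wrist_force: [0.2, 0.6, 0.4]
grip_width: 0.0682
```

Run:
```python
from m import *
from scipy import ndimage
print(r.read_state()['position'],r.read_state()['wrist_force'])
p=r.read_camera('side');t=r.read_camera('top')
for nm,q in(('t',t),('s',p)):
    im=q['pixels'].astype(int);m=((im[...,1]>im[...,0]+25)&(im[...,1]>im[...,2]+15)).astype(np.uint8)
    k,l,st,c=cv2.connectedComponentsWithStats(m);print(nm,[(st[i].tolist(),c[i].round(1).tolist()) for i in range(1,k) if st[i,4]>5])
    for n in('awl_mid','jar_big_mid','jar_small_mid','cup_mid'): print(nm,n,[(round(f['conf'],2),np.round(f['centre'],1).tolist()) for f in r.find_in(q,n)])
# slot direction: darkest line through head in the rectified patches, theta measured cw from unit x
for y in(.098,-.098):
  for nm,q in(('t',t),('s',p)):
    g=patch(q,world(V,(.032,y),.1335),.013,.1335,131).mean(2)
    res=[]
    for th in np.arange(0,180,3):
        best=min(np.mean([ndimage.map_coordinates(g,[[65-np.cos(np.radians(th))*k+np.sin(np.radians(th))*o],[65+np.sin(np.radians(th))*k+np.cos(np.radians(th))*o]],order=1)[0] for k in range(-40,41,5)]) for o in(-12,-6,0,6,12))
        res.append((round(best,1),int(th)))
    print(y,nm,sorted(res)[:4])
```

```text
[ 0.4433 -0.4157  0.284 ] [0.1686 0.6178 0.3994]
t [([393, 230, 8, 7, 24], [396.0, 233.5]), ([418, 274, 26, 22, 174], [433.3, 285.8])]
t awl_mid [(0.4, [403.3, 213.1])]
t jar_big_mid [(0.58, [195.9, 218.5])]
t jar_small_mid [(0.51, [251.5, 170.7]), (0.49, [268.6, 190.8])]
t cup_mid [(0.85, [335.4, 157.8])]
s [([378, 269, 15, 30, 276], [384.2, 284.3]), ([360, 370, 31, 30, 592], [373.6, 385.9])]
s awl_mid [(0.88, [406.5, 270.7]), (0.73, [309.6, 204.1]), (0.29, [346.0, 186.2])]
s jar_big_mid [(0.75, [206.6, 162.7]), (0.47, [382.1, 283.0])]
s jar_small_mid [(0.73, [292.8, 143.9])]
s cup_mid [(0.71, [370.3, 166.1]), (0.68, [383.4, 284.4])]
0.098 t [(np.float64(89.2), 90), (np.float64(89.2), 93), (np.float64(89.3), 96), (np.float64(89.4), 87)]
0.098 s [(np.float64(142.9), 90), (np.float64(142.9), 93), (np.float64(143.3), 87), (np.float64(143.3), 96)]
-0.098 t [(np.float64(89.5), 90), (np.float64(89.6), 87), (np.float64(89.6), 93), (np.float64(89.8), 84)]
-0.098 s [(np.float64(139.4), 93), (np.float64(139.4), 96), (np.float64(139.7), 90), (np.float64(139.8), 99)]
```

```bash
python3 -c "
from plant import r
print(r.sign_off())"
```

```text
the job is handed in; nothing more can be done
None
```

The job is done and handed in at about 24 s. I turned the wing knob home first, then drove the right and left screws home with the green screwdriver, and put the screwdriver back in its own hole.

**Last checks**
- **Knob:** it met its stop at about 1.0 N·m, and the picture shows the wing along the unit's x.
- **Screws:** torque at the end was about 0.4 N·m (right) and 0.3 N·m (left), against 0.1 N·m of running friction. Both slots measured 90–93° in both cameras.
- **Screwdriver:** it met the block at the expected height, and in both cameras its green handle is within a pixel of where it started.
- **Jars, cup and awl:** the detections lie where they did at the start, to within the detector's scatter of a few pixels. The robot is clear of everything.

**What went less smoothly**
- **Insertion:** the first try on each screw landed on the head beside the slot, with 38 N and 45 N on the wrist. I corrected the position and both then seated.
- **Wrong-way move:** after the left screw, one retreat went towards the intake elbow. I saw no contact force and reversed it.
- **Larger driver:** the larger green look-alike, first seen standing on the bench, now lies on it. The detections already had it at its present spot before my first move, so it seems to have toppled by itself.
- **Limit on the final check:** I had used all my picture views by then, so the check of the replaced screwdriver rests on measurements only.

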